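Load the gel-frame dryer and band its air stubs

ROBOT

A 6-joint arm with a two-finger parallel gripper is mounted at the origin on the work surface. World frame = base frame: x ahead of the robot, y to its left, z up, the work surface at z = 0. Lengths are in m, angles in rad, forces in N, time in s.
With the tool pointing down it reaches from about 0.35 to 0.85 m from the base axis. Payload 8.1 kg.
Tool frame: the origin (TCP) lies on the mounting face of the last link; the fingertips stand 186 mm ahead of it and the grasp point (between the pads) lies 167 mm ahead of it; z points along the fingers, y is the line along which they close (so a half turn about z gives the same grasp; the last joint's range is limited). The gripper opens to 93 mm and grips with 3 to 60 N. Pads are 15 mm wide; open, the fingers measure 128 mm over their backs; the gripper's body (75 mm by 188 mm) begins 65 mm behind the grasp point.
Start: joints at [1.08, 0.13, 1.488, -0, 1.523, -0.085], TCP at [0.237, 0.551, 0.405] pointing down, gripper open.
Joint ranges: [-2.96, 2.96], [-0.89, 2.26], [0.02, 2.5], [-1.34, 4.48], [0, 2.73], [-2.66, 2.66]. Speed limits (rad/s): [2.39, 2.39, 2.79, 3.14, 3.14, 3.14].

INTERFACE

Orientations are given as a rotation vector (axis times angle).
In Python, from plant import read_state, read_camera, camera_params, close_job gives the robot as it stands. The module is installed in compiled form; this text tells all that it offers.
- The arm moves only by the tool servo_tool, never from a script. Its argument "increments" is a list of rows, each an object with "slide": the shift along the tool's x, y, z in mm, a list of three; "dr": the turn, a rotation vector about the tool's x, y, z in rad, a list of three; "jaw": the closure, from 0 (fully open) to 1 (shut). In form: [{"slide": [x, y, z], "dr": [ax, ay, az], "jaw": jaw}, ...]. A call has 1 to 20 rows; each row is the pose to reach, as a shift and turn from the pose commanded when the call began, along the tool's axes at that moment; what a row does not reach only later rows make up. A row lasts 1/10 s, in which the tool goes at most 50 mm and 8.59 degrees, less where a joint would pass 70% of its speed; a pose out of reach is approached as far as the arm can. A call with a gripper value outside its range is refused whole. The fingers move at their own pace and stop on an object; "force" is the grip in N (left out, the last holds). Time passes only in rows, so rows that repeat a pose let the fingers close. It gives the time, the measured TCP pose, the force, the opening and the grip force at its end, in the units of the state.
- read_state(): the state, without advancing time (a new reading comes with each control period).
- read_camera(name): name is "side" or "top" or "wrist"; returns (picture, depth): 420x560x3 uint8, red, green, blue; 420x560 float32, m along the optical axis (not along the pixel's ray), 0 where there is no reading.
- camera_params(name): a dict with "fx", "fy", "cx", "cy" (pixels), "rvec" (rotation vector, rad) and "tvec" (3), from world to camera coordinates, as OpenCV has them. Camera axes: x right, y down, z forward; pixel columns grow to the right and rows downward; lengths in m; the calibration is good to about 2 mm. A picture is of the moment at which its call begins: read the wrist's pose just before it. camera_params takes no time and is no camera call; for the wrist camera it gives the pose at the moment of the call.
- close_job(): hands the job in; it is judged then, once.
The state is a dict: "t": time; "q": joint angles; "dq": joint speeds; "joint_torque": joint torques, N m; "tool_pos": TCP position; "orientation": TCP orientation; "force": force on the tool from outside, world axes, zero at the start; "wrist_torque": the same for the moment, N m; "opening": finger opening in m; "gripper_force": force on a finger pad.
Only numpy, scipy, OpenCV 4.12 (cv2) and the standard library are available. Lean on these libraries where they do the work, as an engineer would, in place of code of your own. Each camera call takes 0.05 s, during which the arm holds its last target. There are 200 camera calls.

TASK

Get the frame dryer ready to run: lay every loose gel frame flat in its open drawer (stacked one on another is fine), then push the drawer fully home past its detent. After that slide one worm-drive band over each of the two barbed air stubs, right up against the dryer's front, and turn its red key clockwise until the band is snug. Leave the violet filter, the pipe clamp and the shutter knob where they are.

Things in the scene. Friction and masses are not known exactly. Their poses are not given: they have to be found in the camera images.
- frame_a: square open aluminium gel frame, 104 mm outside, four rails 14 mm wide and 9 mm thick round a 76 mm opening, 0.11 kg; lies flat; origin at its centre on the underside, z up, x and y parallel to the rails; some frames may be absent
- frame_b: square open aluminium gel frame, 104 mm outside, four rails 14 mm wide and 9 mm thick round a 76 mm opening, 0.11 kg; lies flat; origin at its centre on the underside, z up, x and y parallel to the rails; some frames may be absent
- frame_c: square open aluminium gel frame, 104 mm outside, four rails 14 mm wide and 9 mm thick round a 76 mm opening, 0.11 kg; lies flat; origin at its centre on the underside, z up, x and y parallel to the rails; some frames may be absent
- band_a: worm-drive duct band standing on its rim: steel ring (inner diameter 62, outer 69 mm, 28 wide along its axis), steel screw housing (28 x 26 mm) on its -y side, level with the ring's bottom, upright screw with red key on top; 0.19 kg. Origin at ring centre, 34.5 mm above its foot; x along the ring axis, z up. Either band fits either stub
- band_b: worm-drive duct band standing on its rim: steel ring (inner diameter 62, outer 69 mm, 28 wide along its axis), steel screw housing (28 x 26 mm) on its -y side, level with the ring's bottom, upright screw with red key on top; 0.19 kg. Origin at ring centre, 34.5 mm above its foot; x along the ring axis, z up. Either band fits either stub
- band_a_screw (a joint): screw (rad): 0 slack, grows as the key turns clockwise seen from above, stop at 3.3. Friction 0.06 N m. The key's plate lies along the band's x at 0 and turns with the screw. Each rad raises a pad in the ring's bottom by 2.5 mm (its top is 28.5 mm below the ring centre at 0); with the band hanging on a stub it meets the stub at about 3.0 rad and turning gets stiff: snug
- band_b_screw (a joint): screw (rad): 0 slack, grows as the key turns clockwise seen from above, stop at 3.3. Friction 0.06 N m. The key's plate lies along the band's x at 0 and turns with the screw. Each rad raises a pad in the ring's bottom by 2.5 mm (its top is 28.5 mm below the ring centre at 0); with the band hanging on a stub it meets the stub at about 3.0 rad and turning gets stiff: snug
- band_a_key (a point): centre of the red flat key of band a: a plate 30 wide, 10 thick, 32 mm high, the place to grip to carry and to turn; on the screw axis, 47 mm to the -y side of the ring centre and 60 mm above it. The screw housing ends 50 mm below this point, the ring top is 25.5 mm below it
- band_b_key (a point): centre of the red flat key of band b: a plate 30 wide, 10 thick, 32 mm high, the place to grip to carry and to turn; on the screw axis, 47 mm to the -y side of the ring centre and 60 mm above it. The screw housing ends 50 mm below this point, the ring top is 25.5 mm below it
- stub0 (a point): left barbed stub, 52 mm diameter (outer 16 mm tapering to 38), 60 mm out of the dryer's front. This point: on its axis in the front's plane, 80 mm up; x into the dryer, y left, z up. A band is home touching the front, ring centre 14 mm out; let go, it hangs 5 mm below the axis, its housing on a ledge (32 deep, 30 wide, top 40.5 mm up, centred 47 mm right of the stub)
- stub1 (a point): right barbed stub, 52 mm diameter (outer 16 mm tapering to 38), 60 mm out of the dryer's front. This point: on its axis in the front's plane, 80 mm up; x into the dryer, y left, z up. A band is home touching the front, ring centre 14 mm out; let go, it hangs 5 mm below the axis, its housing on a ledge (32 deep, 30 wide, top 40.5 mm up, centred 47 mm right of the stub)
- drawer_floor (a point): centre of the drawer's inner floor, moving with the drawer; inside 160 mm (x) by 150 mm (y), aluminium side walls reach 38 mm above it; 18 mm above the table; x into the dryer, y left, z up. Blue front panel 10 mm thick, 168 wide, top edge 85 mm above the table, inner side 85 mm in front (-x) of this point. Dryer top 110 mm above the table
- drawer_front (a point): point on the outer face of the drawer's blue front panel, mid-width, 70 mm above the table: push here along point +x
- drawer (a joint): opening of the drawer (m): 0 fully home, grows as it comes out towards -x, starts about 0.17. Runs with about 1.2 N of friction; a spring detent resists over the last 13 mm (about 5 N to pass) and draws it in over the last 3 mm
- violet_filter: violet glass filter plate 90 x 90 x 6 mm lying on the dryer's top; origin at centre of underside; leave alone
- pipe_clamp: black iron pipe clamp, about 70 x 40 x 62 mm; origin under its centre; leave alone
- shutter_knob: chrome shutter knob, 44 mm across, 44 mm high; origin under its centre; leave alone
Not all that is in view belongs to the job. Leave any brown or pink look-alike of the frame_b alone.

How it is judged:
On the way, in this order (a step that is already met when the one before it is completed fails the run):
1. all gel frames lie in the drawer while it is still open (x of frame_a in the frame of drawer_floor between -0.045 and 0.045 m and y of frame_a in the frame of drawer_floor between -0.04 and 0.04 m and z of each of frame_a, frame_b, frame_c in the frame of drawer_floor below 0.028 m and angle between each of frame_a, frame_b, frame_c's own z axis and vertical below 0.25 rad and x of frame_b in the frame of drawer_floor between -0.045 and 0.045 m and y of frame_b in the frame of drawer_floor between -0.04 and 0.04 m and x of frame_c in the frame of drawer_floor between -0.045 and 0.045 m and y of frame_c in the frame of drawer_floor between -0.04 and 0.04 m and value of joint drawer above 0.1 m), for 0.2 s.
2. the drawer is home at its detent with the frames in it (x of frame_a in the frame of drawer_floor between -0.045 and 0.045 m and y of frame_a in the frame of drawer_floor between -0.04 and 0.04 m and z of each of frame_a, frame_b, frame_c in the frame of drawer_floor below 0.028 m and angle between each of frame_a, frame_b, frame_c's own z axis and vertical below 0.25 rad and x of frame_b in the frame of drawer_floor between -0.045 and 0.045 m and y of frame_b in the frame of drawer_floor between -0.04 and 0.04 m and x of frame_c in the frame of drawer_floor between -0.045 and 0.045 m and y of frame_c in the frame of drawer_floor between -0.04 and 0.04 m and value of joint drawer below 0.003 m), for 0.2 s.
3. a band sits on a stub against the dryer's front ((((x of band_a in the frame of stub0 above -0.023 m and y of band_a in the frame of stub0 between -0.009 and 0.009 m and z of band_a in the frame of stub0 between -0.01 and 0.006 m and angle between the x axis of band_a and the x axis of stub0, either way round below 0.2 rad and angle between band_a's own z axis and vertical below 0.25 rad) or (x of band_a in the frame of stub1 above -0.023 m and y of band_a in the frame of stub1 between -0.009 and 0.009 m and z of band_a in the frame of stub1 between -0.01 and 0.006 m and angle between the x axis of band_a and the x axis of stub1, either way round below 0.2 rad and angle between band_a's own z axis and vertical below 0.25 rad)) or ((x of band_b in the frame of stub0 above -0.023 m and y of band_b in the frame of stub0 between -0.009 and 0.009 m and z of band_b in the frame of stub0 between -0.01 and 0.006 m and angle between the x axis of band_b and the x axis of stub0, either way round below 0.2 rad and angle between band_b's own z axis and vertical below 0.25 rad) or (x of band_b in the frame of stub1 above -0.023 m and y of band_b in the frame of stub1 between -0.009 and 0.009 m and z of band_b in the frame of stub1 between -0.01 and 0.006 m and angle between the x axis of band_b and the x axis of stub1, either way round below 0.2 rad and angle between band_b's own z axis and vertical below 0.25 rad)))), for 0.2 s.
4. both bands sit on the stubs and are snug (((x of band_a in the frame of stub0 above -0.023 m and y of band_a in the frame of stub0 between -0.009 and 0.009 m and z of band_a in the frame of stub0 between -0.01 and 0.006 m and angle between the x axis of band_a and the x axis of stub0, either way round below 0.2 rad and angle between band_a's own z axis and vertical below 0.25 rad) or (x of band_a in the frame of stub1 above -0.023 m and y of band_a in the frame of stub1 between -0.009 and 0.009 m and z of band_a in the frame of stub1 between -0.01 and 0.006 m and angle between the x axis of band_a and the x axis of stub1, either way round below 0.2 rad and angle between band_a's own z axis and vertical below 0.25 rad)) and ((x of band_b in the frame of stub0 above -0.023 m and y of band_b in the frame of stub0 between -0.009 and 0.009 m and z of band_b in the frame of stub0 between -0.01 and 0.006 m and angle between the x axis of band_b and the x axis of stub0, either way round below 0.2 rad and angle between band_b's own z axis and vertical below 0.25 rad) or (x of band_b in the frame of stub1 above -0.023 m and y of band_b in the frame of stub1 between -0.009 and 0.009 m and z of band_b in the frame of stub1 between -0.01 and 0.006 m and angle between the x axis of band_b and the x axis of stub1, either way round below 0.2 rad and angle between band_b's own z axis and vertical below 0.25 rad)) and value of joint each of band_a_screw, band_b_screw above 2.75 rad), for 0.2 s.
At the end, for the whole second after the job is handed in: All present frames lie in the drawer (within its walls, tilted under 0.25 rad), the drawer is within 3 mm of home, each stub carries one band with its ring centre within 23 mm of the front face, square to it within 0.2 rad and upright within 0.25 rad, both screws past 2.75 rad, bands at rest (all of step 2 and all of step 4 and linear speed of each of band_a, band_b below 0.02 m/s); the robot touches nothing.
It fails at once if a bystander is pushed more than 30 mm (distance of any of violet_filter, pipe_clamp, shutter_knob from where it was at the start of the episode above 0.03 m).
Of frame_a, frame_b, frame_c only 2 to 3 are there at a start; the rules pass over those that are not, and their reading is None.
At some moment in a run one of frame_a, frame_b, frame_c may be knocked a few centimetres aside while the robot is not near it.
It also fails if it takes over 200 s, if anything falls off the work surface, if the arm or the gripper's body presses on something with over 40 N, if the wrist force passes 120 N, or if a joint passes its speed limit or range.

## Working session

There is one attempt and no reset: what is moved stays moved. The work goes in short steps, Python scripts to look and compute and a tool call to move; the robot and the scene stay as the last step left them, time stands still between calls to the robot, and variables do not carry over. Pictures are saved under pics/ and viewed, at most 14 in all, crops included, and the job is handed in when it is done.

Besides the shell and the picture viewer there is one more tool, called as a command line: name --argument value ..., lists and objects as JSON in quotes. servo_tool: Moves the arm, as the interface text tells. Its arguments: {"type":"object","properties":{"increments":{"type":"array"},"force":{"type":"number"}},"required":["increments"]}

```bash
mkdir -p pics
cat > h.py <<'E'
import numpy as np, cv2
from scipy.spatial.transform import Rotation as R
from plant import read_state, read_camera, camera_params, close_job
def shot(n):
    p=camera_params(n); im,d=read_camera(n); return p,im,d
def world(p,d):
    v,u=np.mgrid[:d.shape[0],:d.shape[1]]
    c=np.stack([(u-p['cx'])/p['fx']*d,(v-p['cy'])/p['fy']*d,d],-1)
    M=R.from_rotvec(np.ravel(p['rvec'])).as_matrix()
    w=(c-np.ravel(p['tvec']))@M
    w[d<=0]=np.nan
    return w
def save(f,im,s=1):
    cv2.imwrite('pics/'+f,cv2.resize(im[...,::-1],None,fx=s,fy=s,interpolation=cv2.INTER_CUBIC))
E
python3 - <<'E'
from h import *
for n in ('top','side'):
    p,im,d=shot(n); save(n+'0.png',im,1.4); np.savez(n+'0.npz',im=im,d=d,w=world(p,d)); print(n,p)
s=read_state(); print(s)
E
```

```text
top {'fx': 381.7890752956065, 'fy': 381.7890752956065, 'cx': 282.8041628887004, 'cy': 203.35833254388308, 'rvec': array([ 2.10955397, -2.12173168,  0.17959103]), 'tvec': array([-0.06061188,  0.51295983,  1.13838388])}
side {'fx': 397.1052953067384, 'fy': 397.1052953067384, 'cx': 286.08636443668155, 'cy': 209.55974577631198, 'rvec': array([ 2.18139046, -0.82557986,  0.39503727]), 'tvec': array([-0.44814977,  0.24769755,  0.92612244])}
{'t': 0.1, 'q': array([ 1.07962470e+00,  1.31072723e-01,  1.48916326e+00, -3.61163413e-05,
        1.52300905e+00, -8.53837222e-02]), 'dq': array([-0.00072171, -0.00034537, -0.00205993,  0.00122688, -0.00074355,
       -0.00114742]), 'joint_torque': array([ 7.09808046e-04, -5.61334062e+01, -4.93099988e+01,  7.70000531e-02,
        2.89612496e-02, -6.58764861e-05]), 'tool_pos': array([0.23672436, 0.55110139, 0.40380373]), 'orientation': array([-6.32955279e-01, -3.07672416e+00,  2.50419869e-03]), 'force': array([ 0.52153837, -0.85623303, -0.6443101 ]), 'wrist_torque': array([-0.01749488, -0.02910031,  0.00703039]), 'gripper_force': 0.0, 'opening': 0.09243212692530321}
```

View pics/top0.png

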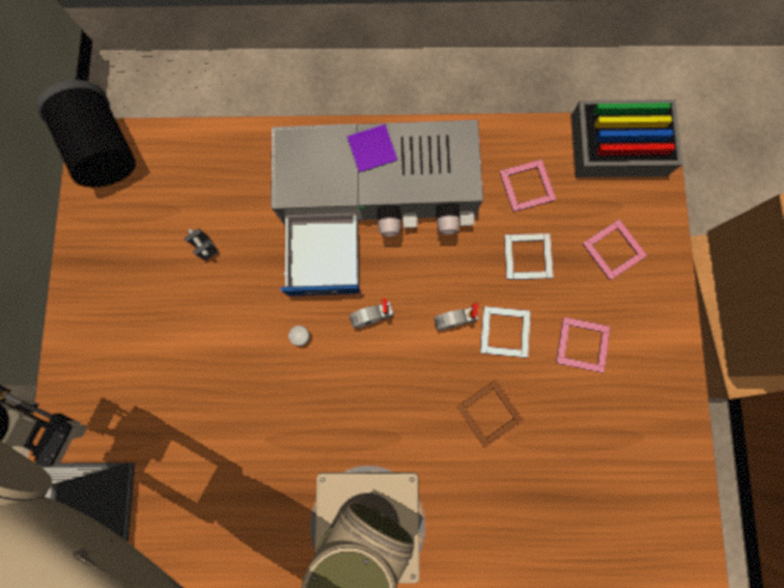

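View pics/side0.png

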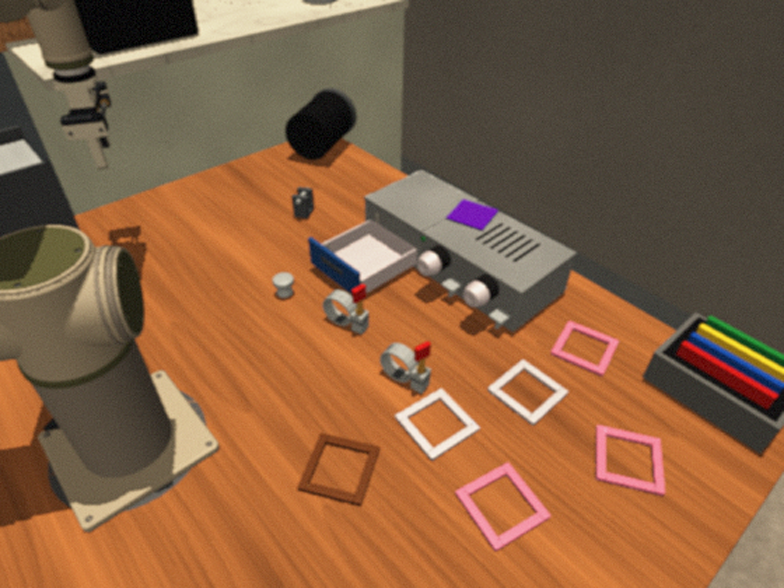

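The top view shows two white aluminium frames at (528,256) and (506,332). The look-alikes are pink at (527,186), (615,249) and (584,345), and brown at (490,413), so I choose the two white ones. The bands are at (371,315) and (458,318), the open drawer at (322,250) and the stubs at (389,222) and (448,220). I'll check this in one crop and measure.

```bash
cat > m.py <<'E'
from h import *
def rects(im,w,mask,amin=60):
    n,l,st,c=cv2.connectedComponentsWithStats(mask.astype(np.uint8))
    out=[]
    for i in range(1,n):
        if st[i,4]<amin: continue
        P=w[l==i]; P=P[np.isfinite(P).all(1)]
        if len(P)<20: continue
        r=cv2.minAreaRect((P[:,:2]*1000).astype(np.float32))
        out.append((np.round(c[i]*1.4),st[i,4],np.round(r[0],1),np.round(r[1],1),round(r[2],1),round(np.median(P[:,2])*1000,1)))
    return out
if __name__=='__main__':
    D=np.load('top0.npz'); im,d,w=D['im'],D['d'],D['w']
    hsv=cv2.cvtColor(im,cv2.COLOR_RGB2HSV); H,S,V=cv2.split(hsv); z=w[...,2]
    print('white'); [print(*r) for r in rects(im,w,(S<60)&(V>150)&(z<.12))]
    print('red'); [print(*r) for r in rects(im,w,((H<6)|(H>174))&(S>180)&(z>.05)&(z<.15)&(w[...,0]<.7),8)]
    print('blue'); [print(*r) for r in rects(im,w,(abs(H.astype(int)-108)<12)&(S>150)&(z>.03)&(w[...,1]>0))]
    print('box'); [print(*r) for r in rects(im,w,(abs(z-.11)<.006)&(w[...,0]>.4))]
    print('grey'); [print(*r) for r in rects(im,w,(z>.02)&(z<.13)&(w[...,0]<.62)&(w[...,0]>.35))]
    save('crop1.png',im[70:260,190:440],3)
E
python3 m.py
```

```text
white
[333. 160.] 946 [775.8  75.6] [178.4 104.2] 2.4 110.2
[409. 138.] 138 [ 819.2 -105.5] [115.3  60.8] 33.2 109.8
[277. 179.] 220 [766.1 194.6] [189.8  54. ] 11.6 110.1
[367. 188.] 164 [717.   -7.8] [43.  67.9] 89.5 109.9
[466. 219.] 65 [ 664.9 -224.3] [26.4 24.4] 89.5 40.2
[324. 253.] 2077 [587.5 102.6] [165.  152.1] 1.6 18.2
[409. 221.] 65 [665.6 -95.5] [29.6 29.9] 89.7 40.5
[448. 222.] 108 [ 639.7 -178.1] [36.9 29.2] 87.9 100.6
[286. 249.] 79 [589.6 182. ] [150.2   6.3] 0.3 54.7
[388. 225.] 110 [633.6 -47.2] [36.8 29.1] 89.8 99.9
[527. 256.] 455 [ 586.3 -368.7] [104.7 107.1] 0.9 8.5
[505. 332.] 506 [ 411.8 -309. ] [107.2 104.5] 83.7 8.7
[365. 314.] 104 [444.1   3.5] [25.8 40.9] 23.7 67.3
[451. 317.] 105 [ 435.8 -181.5] [25.4 43.5] 10.3 67.4
[298. 335.] 134 [403.8 151.7] [37.2 37.5] 0.2 41.6
[ 65. 471.] 119 [122.5 620.4] [119.8   6.2] 89.9 81.0
red
[384. 305.] 27 [458.3 -40.1] [28.9  6.9] 9.6 110.8
[474. 310.] 30 [ 446.2 -226.4] [ 8.8 27.2] 87.3 110.7
blue
[320. 289.] 170 [500.4  99.4] [  8.3 160.5] 1.6 83.6
box
[100. 133.] 278 [864.3 643.4] [193.5 128.8] 27.5 110.6
[376. 165.] 8351 [752.4 -19.7] [235.6 460.1] 1.5 110.1
grey
[200. 248.] 165 [601.  386.9] [59.6 36.6] 71.8 55.7
[318. 280.] 611 [556.1 103.7] [169.4 125.9] 89.9 57.6
[370. 313.] 308 [447.5  -5.5] [29.  94.4] 17.5 63.6
[456. 317.] 313 [ 438.9 -193.2] [29.5 93.9] 14.2 64.6
[298. 335.] 163 [402.2 153.4] [42.1 40.4] 89.5 41.2
```

View pics/crop1.png

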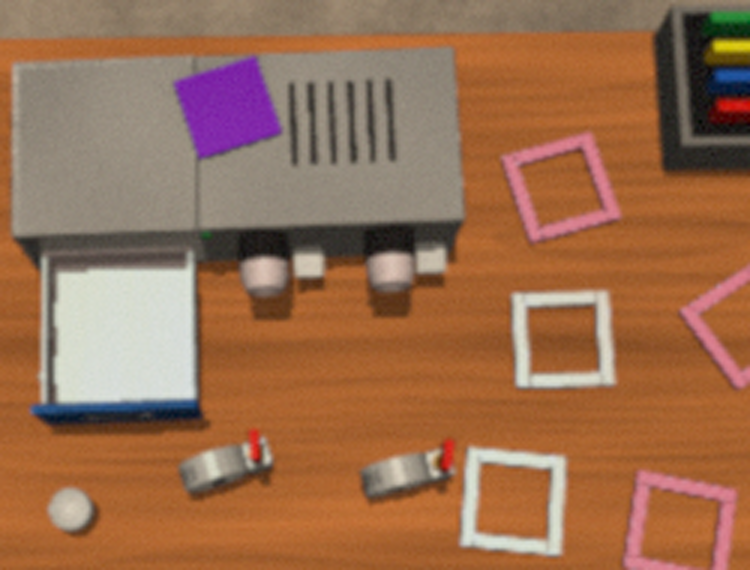

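The crop confirms two white frames (crop (565,340) and (513,500)), which match the description. The pink and brown ones stay, and both bands and the drawer are clear. I'll write a planning helper next.

```bash
cat > go.py <<'E'
import sys
from h import *
def Rt(phi):
    y=np.array([np.cos(phi),np.sin(phi),0]); z=np.array([0,0,-1.]); return np.stack([np.cross(y,z),y,z],1)
def go(x,y,z,phi):
    "x,y,z of GRASP point in mm, phi deg of closing line"
    s=read_state(); R0=R.from_rotvec(s['orientation']).as_matrix(); T=Rt(np.radians(phi))
    t=np.array([x,y,z+167.])/1000
    sl=R0.T@(t-s['tool_pos'])*1000; dr=R.from_matrix(R0.T@T).as_rotvec()
    print('slide',np.round(sl,1),'dr',np.round(dr,3),'rows>=',int(max(np.linalg.norm(sl)/50,np.linalg.norm(dr)/.15))+1)
def where():
    s=read_state(); M=R.from_rotvec(s['orientation']).as_matrix()
    print('t',round(s['t'],1),'grasp',np.round((s['tool_pos']+M[:,2]*.167)*1000,1),'phi',round(np.degrees(np.arctan2(M[1,1],M[0,1])),1),'tilt',round(np.degrees(np.arccos(-M[2,2])),2),'open',round(s['opening']*1000,1),'grip',s['gripper_force'],'F',np.round(s['force'],1),'q',np.round(s['q'],2))
if __name__=='__main__':
    where(); 
    if len(sys.argv)>4: go(*map(float,sys.argv[1:5]))
E
python3 go.py 541.3 -369.4 140 0.9
```

```text
t 0.1 grasp [236.6 550.9 236.8] phi 66.8 tilt 0.09 open 92.4 grip 0.0 F [ 0.5 -0.9 -0.6] q [ 1.08  0.13  1.49 -0.    1.52 -0.09]
slide [-643.2 -725.4   97.9] dr [-2.000e-03  1.000e-03  1.149e+00] rows>= 20
```

servo_tool --increments '[{"slide": [-643,-725,40],"dr": [-0.002,0.001,1.149],"jaw": 0.3},{"slide": [-643,-725,40],"dr": [-0.002,0.001,1.149],"jaw": 0.3},{"slide": [-643,-725,40],"dr": [-0.002,0.001,1.149],"jaw": 0.3},{"slide": [-643,-725,40],"dr": [-0.002,0.001,1.149],"jaw": 0.3},{"slide": [-643,-725,40],"dr": [-0.002,0.001,1.149],"jaw": 0.3},{"slide": [-643,-725,40],"dr": [-0.002,0.001,1.149],"jaw": 0.3},{"slide": [-643,-725,40],"dr": [-0.002,0.001,1.149],"jaw": 0.3},{"slide": [-643,-725,40],"dr": [-0.002,0.001,1.149],"jaw": 0.3},{"slide": [-643,-725,40],"dr": [-0.002,0.001,1.149],"jaw": 0.3},{"slide": [-643,-725,40],"dr": [-0.002,0.001,1.149],"jaw": 0.3},{"slide": [-643,-725,40],"dr": [-0.002,0.001,1.149],"jaw": 0.3},{"slide": [-643,-725,40],"dr": [-0.002,0.001,1.149],"jaw": 0.3},{"slide": [-643,-725,40],"dr": [-0.002,0.001,1.149],"jaw": 0.3},{"slide": [-643,-725,40],"dr": [-0.002,0.001,1.149],"jaw": 0.3},{"slide": [-643,-725,40],"dr": [-0.002,0.001,1.149],"jaw": 0.3},{"slide": [-643,-725,40],"dr": [-0.002,0.001,1.149],"jaw": 0.3},{"slide": [-643,-725,40],"dr": [-0.002,0.001,1.149],"jaw": 0.3},{"slide": [-643,-725,40],"dr": [-0.002,0.001,1.149],"jaw": 0.3},{"slide": [-643,-725,40],"dr": [-0.002,0.001,1.149],"jaw": 0.3},{"slide": [-643,-725,40],"dr": [-0.002,0.001,1.149],"jaw": 0.3}]' --force 40

```text
t: 2.1
tool_pos: [0.5413, -0.3725, 0.363]
orientation: [-2.205, -2.235, -0.002]
force: [-0.2, 0.6, 0.1]
opening: 0.0654
gripper_force: 0.0
```

```bash
cat > fr.py <<'E'
import sys
from m import *
def frames(n):
    p,im,d=shot(n); w=world(p,d)
    H,S,V=cv2.split(cv2.cvtColor(im,cv2.COLOR_RGB2HSV)); z=w[...,2]
    for r in rects(im,w,(S<60)&(V>130)&(z<.06)&(z>.003),150): print(n,*r)
    return p,im,d,w
if __name__=='__main__':
    for n in sys.argv[2:]:
        p,im,d,w=frames(n); save(sys.argv[1]+n+'.png',im)
E
python3 fr.py a wrist top; python3 go.py 541.3 -369.4 22 0.9
```

```text
wrist [239.  35.] 442 [ 447.7 -229.5] [27.3 26.9] 14.1 43.7
wrist [609.  34.] 1311 [ 667.8 -221.8] [32.5 41.1] 0.4 39.8
wrist [200. 169.] 5521 [ 411.8 -309.9] [103.4 104. ] 84.0 8.4
wrist [454. 259.] 4867 [ 586.3 -370.4] [103.7 103.5] 0.8 8.3
top [324. 253.] 2075 [593.2 102.9] [158.9 152.7] 1.6 18.1
t 2.2 grasp [ 541.  -370.9  196. ] phi 0.8 tilt 0.15 open 65.0 grip 0.0 F [ 0.3  0.6 -0.8] q [-0.68  0.3   1.37  0.    1.47 -0.69]
slide [  1.5   0.3 174. ] dr [-0.001 -0.003 -0.003] rows>= 4
```

View pics/awrist.png

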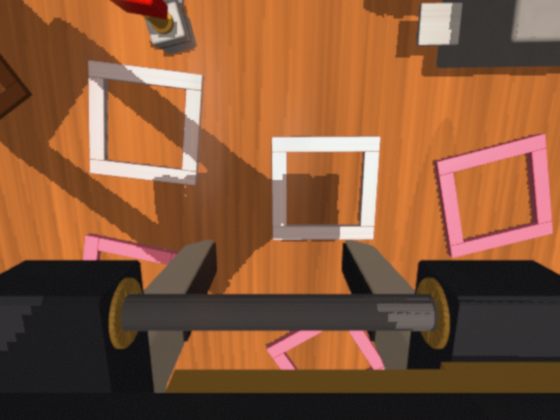

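The wrist view shows the target frame at (325,188), clear of the pink ones, and the second white frame at (147,122). Descending.

servo_tool --increments '[{"slide": [0,0,50],"dr": [0,-0.003,0],"jaw": 0.3},{"slide": [0,0,100],"dr": [0,-0.003,0],"jaw": 0.5},{"slide": [0,0,140],"dr": [0,-0.003,0],"jaw": 0.5},{"slide": [0,0,160],"dr": [0,-0.003,0],"jaw": 0.5},{"slide": [0,0,170],"dr": [0,-0.003,0],"jaw": 0.5},{"slide": [0,0,175],"dr": [0,-0.003,0],"jaw": 0.5},{"slide": [0,0,175],"dr": [0,-0.003,0],"jaw": 0.5},{"slide": [0,0,175],"dr": [0,-0.003,0],"jaw": 1},{"slide": [0,0,175],"dr": [0,-0.003,0],"jaw": 1},{"slide": [0,0,175],"dr": [0,-0.003,0],"jaw": 1},{"slide": [0,0,175],"dr": [0,-0.003,0],"jaw": 1},{"slide": [0,0,175],"dr": [0,-0.003,0],"jaw": 1},{"slide": [0,0,175],"dr": [0,-0.003,0],"jaw": 1},{"slide": [0,0,170],"dr": [0,-0.003,0],"jaw": 1},{"slide": [0,0,140],"dr": [0,-0.003,0],"jaw": 1},{"slide": [0,0,100],"dr": [0,-0.003,0],"jaw": 1},{"slide": [0,0,50],"dr": [0,-0.003,0],"jaw": 1},{"slide": [0,0,0],"dr": [0,-0.003,0],"jaw": 1},{"slide": [0,0,0],"dr": [0,-0.003,0],"jaw": 1}]'

```text
t: 4.1
tool_pos: [0.543, -0.3699, 0.3752]
orientation: [2.192, 2.228, 0.002]
force: [1.5, -0.7, 0.2]
opening: 0.0131
gripper_force: 40.0
```

```bash
python3 go.py 547 102.6 170 0.8;python3 go.py 547 102.6 170 1.5
```

```text
t 4.1 grasp [ 545.1 -371.6  208.2] phi 0.9 tilt 0.93 open 13.1 grip 40.005340576171875 F [ 1.5 -0.7  0.2] q [-0.68  0.29  1.36 -0.    1.48 -0.69]
slide [472.8  11.1  33.4] dr [0.012 0.01  0.002] rows>= 10
t 4.1 grasp [ 545.1 -371.6  208.2] phi 0.9 tilt 0.93 open 13.1 grip 40.005340576171875 F [ 1.5 -0.7  0.2] q [-0.68  0.29  1.36 -0.    1.48 -0.69]
slide [472.8  11.1  33.4] dr [ 0.012  0.011 -0.01 ] rows>= 10
```

servo_tool --increments '[{"slide": [30,0,0],"dr": [0,0,0],"jaw": 1},{"slide": [70,1,0],"dr": [0,0,0],"jaw": 1},{"slide": [115,2,0],"dr": [0,0,0],"jaw": 1},{"slide": [160,3,0],"dr": [0,0,0],"jaw": 1},{"slide": [205,4,0],"dr": [0,0,0],"jaw": 1},{"slide": [250,5,0],"dr": [0,0,0],"jaw": 1},{"slide": [295,6,0],"dr": [0,0,0],"jaw": 1},{"slide": [340,7,0],"dr": [0,0,0],"jaw": 1},{"slide": [385,7,0],"dr": [0,0,0],"jaw": 1},{"slide": [425,7,0],"dr": [0,0,0],"jaw": 1},{"slide": [455,7,0],"dr": [0,0,0],"jaw": 1},{"slide": [473,7,0],"dr": [0,0,0],"jaw": 1},{"slide": [473,7,0],"dr": [0,0,0],"jaw": 1},{"slide": [473,7,0],"dr": [0,0,0],"jaw": 1},{"slide": [473,7,0],"dr": [0,0,0],"jaw": 1}]'

```text
t: 5.6
tool_pos: [0.5408, 0.1035, 0.3639]
orientation: [2.203, 2.237, -0.001]
force: [1.2, -0.3, -1.0]
opening: 0.0133
gripper_force: 40.0
```

```bash
python3 - <<'E'
from h import *
p,im,d=shot('wrist'); w=world(p,d); save('b.png',im)
H,S,V=cv2.split(cv2.cvtColor(im,cv2.COLOR_RGB2HSV)); z=w[...,2]
m=(S<60)&(V>130)&(z>.13)&(z<.25)&(d>.1)
P=w[m]*1000; print(len(P),np.percentile(P,[1,10,50,90,99],axis=0).round(1))
A=np.c_[P[:,:2]-P[:,:2].mean(0),np.ones(len(P))]; print(np.linalg.lstsq(A,P[:,2],rcond=None)[0])
E
python3 go.py 547 102.6 41 0.9; python3 fr.py b top
```

```text
12644 [[534.4  52.5 175.2]
 [538.3  94.7 180.9]
 [578.9 140.6 181.8]
 [632.4 151.8 182.7]
 [636.9 153.9 183.4]]
[-6.62289376e-03 -1.11221718e-02  1.81826616e+02]
t 5.7 grasp [541.  103.1 197. ] phi 0.8 tilt 0.1 open 12.7 grip 40.007160902023315 F [-0.2 -0.1 -1.3] q [ 0.1   0.02  1.68 -0.    1.44  0.08]
slide [ -0.6   6.  156. ] dr [ 0.001  0.002 -0.001] rows>= 4
top [348. 243.] 401 [608.5  49.6] [172.   45.5] 1.7 19.0
top [505. 332.] 492 [ 412.1 -307.3] [103.9 104.2] 83.7 8.9
```

View pics/b.png

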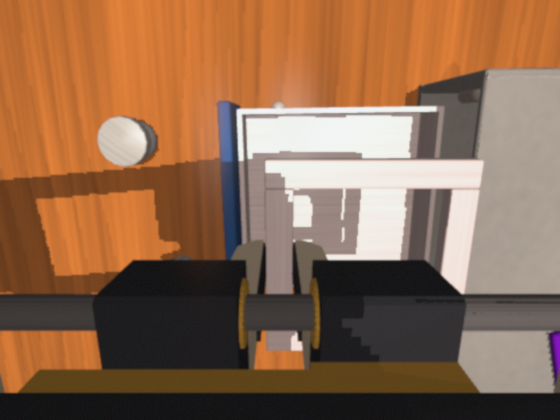

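The frame is held level over the drawer, at about (375,250) in the picture. Lowering and releasing.

servo_tool --increments '[{"slide": [0,6,40],"dr": [0,0,0],"jaw": 1},{"slide": [0,6,80],"dr": [0,0,0],"jaw": 1},{"slide": [0,6,115],"dr": [0,0,0],"jaw": 1},{"slide": [0,6,140],"dr": [0,0,0],"jaw": 1},{"slide": [0,6,150],"dr": [0,0,0],"jaw": 1},{"slide": [0,6,153],"dr": [0,0,0],"jaw": 1},{"slide": [0,6,153],"dr": [0,0,0],"jaw": 1},{"slide": [0,6,153],"dr": [0,0,0],"jaw": 0.72},{"slide": [0,6,153],"dr": [0,0,0],"jaw": 0.72},{"slide": [0,6,153],"dr": [0,0,0],"jaw": 0.72},{"slide": [0,6,153],"dr": [0,0,0],"jaw": 0.72},{"slide": [0,6,130],"dr": [0,0,0],"jaw": 0.72},{"slide": [0,6,90],"dr": [0,0,0],"jaw": 0.72},{"slide": [0,6,45],"dr": [0,0,0],"jaw": 0.72},{"slide": [0,6,0],"dr": [0,0,0],"jaw": 0.6},{"slide": [0,6,0],"dr": [0,0,0],"jaw": 0.5}]'

```text
t: 7.3
tool_pos: [0.5489, 0.1048, 0.3728]
orientation: [2.196, 2.232, 0.016]
force: [1.4, -0.3, -0.7]
opening: 0.0379
gripper_force: 0.0
```

```bash
python3 go.py 367 -303 195 -6.2
```

```text
t 7.3 grasp [551.2 104.8 205.8] phi 0.9 tilt 0.8 open 37.9 grip 0.0 F [ 1.4 -0.3 -0.7] q [ 0.1   0.03  1.65 -0.    1.45  0.08]
slide [-404.8 -188.6    8.2] dr [ 0.014 -0.001  0.124] rows>= 9
```

servo_tool --increments '[{"slide": [-40,-18,0],"dr": [0,0,0.05],"jaw": 0.5},{"slide": [-80,-37,0],"dr": [0,0,0.124],"jaw": 0.5},{"slide": [-125,-57,0],"dr": [0,0,0.124],"jaw": 0.5},{"slide": [-170,-77,0],"dr": [0,0,0.124],"jaw": 0.5},{"slide": [-215,-98,0],"dr": [0,0,0.124],"jaw": 0.5},{"slide": [-260,-119,0],"dr": [0,0,0.124],"jaw": 0.5},{"slide": [-305,-140,0],"dr": [0,0,0.124],"jaw": 0.5},{"slide": [-345,-160,0],"dr": [0,0,0.124],"jaw": 0.5},{"slide": [-380,-178,0],"dr": [0,0,0.124],"jaw": 0.5},{"slide": [-405,-189,0],"dr": [0,0,0.124],"jaw": 0.5},{"slide": [-405,-189,0],"dr": [0,0,0.124],"jaw": 0.5},{"slide": [-405,-189,0],"dr": [0,0,0.124],"jaw": 0.5},{"slide": [-405,-189,0],"dr": [0,0,0.124],"jaw": 0.5}]'

```text
t: 8.6
tool_pos: [0.3647, -0.3028, 0.3643]
orientation: [2.336, 2.098, 0.001]
force: [-0.3, 0.7, -0.2]
opening: 0.0468
gripper_force: 0.0
```

```bash
python3 fr.py c wrist top; python3 go.py 367 -304.5 21 -6.2
```

```text
wrist [479.  12.] 298 [ 429.4 -158.5] [28.  10.5] 10.0 56.2
wrist [509. 109.] 403 [ 442.2 -210.1] [27.8  9.8] 13.2 55.8
wrist [508. 145.] 484 [ 447.1 -229.6] [27.2 25.8] 13.6 43.6
wrist [457. 263.] 4875 [ 411.8 -309.9] [103.4 103.7] 83.7 8.3
top [324. 253.] 2092 [593.5 103.5] [159.4 153.9] 1.7 19.1
top [490. 321.] 188 [ 433.4 -270.1] [ 53.8 114.1] 50.9 8.3
t 8.7 grasp [ 365.1 -302.7  197.4] phi -6.1 tilt 0.08 open 46.5 grip 0.0 F [-0.7 -0.6 -0.4] q [-0.8  -0.2   1.88  0.    1.45 -0.69]
slide [ -1.6   2.1 176.4] dr [0.001 0.001 0.002] rows>= 4
```

servo_tool --increments '[{"slide": [-2,2,50],"dr": [0,0,0],"jaw": 0.5},{"slide": [-2,2,100],"dr": [0,0,0],"jaw": 0.5},{"slide": [-2,2,140],"dr": [0,0,0],"jaw": 0.5},{"slide": [-2,2,160],"dr": [0,0,0],"jaw": 0.5},{"slide": [-2,2,170],"dr": [0,0,0],"jaw": 0.5},{"slide": [-2,2,176],"dr": [0,0,0],"jaw": 0.5},{"slide": [-2,2,176],"dr": [0,0,0],"jaw": 0.5},{"slide": [-2,2,176],"dr": [0,0,0],"jaw": 1},{"slide": [-2,2,176],"dr": [0,0,0],"jaw": 1},{"slide": [-2,2,176],"dr": [0,0,0],"jaw": 1},{"slide": [-2,2,176],"dr": [0,0,0],"jaw": 1},{"slide": [-2,2,176],"dr": [0,0,0],"jaw": 1},{"slide": [-2,2,176],"dr": [0,0,0],"jaw": 1},{"slide": [-2,2,165],"dr": [0,0,0],"jaw": 1},{"slide": [-2,2,130],"dr": [0,0,0],"jaw": 1},{"slide": [-2,2,90],"dr": [0,0,0],"jaw": 1},{"slide": [-2,2,45],"dr": [0,0,0],"jaw": 1},{"slide": [-2,2,0],"dr": [0,0,0],"jaw": 1},{"slide": [-2,2,0],"dr": [0,0,0],"jaw": 1},{"slide": [-2,2,0],"dr": [0,0,0],"jaw": 1}]'

```text
t: 10.7
tool_pos: [0.3663, -0.3059, 0.3662]
orientation: [2.335, 2.095, 0.0]
force: [-0.2, -0.7, -2.1]
opening: 0.0136
gripper_force: 40.0
```

```bash
python3 go.py 547 103 197 0.9
```

```text
t 10.7 grasp [ 366.8 -306.5  199.2] phi -6.2 tilt 0.27 open 13.6 grip 40.01049757003784 F [-0.2 -0.7 -2.1] q [-0.8  -0.19  1.87 -0.    1.45 -0.7 ]
slide [426.  135.6   1.4] dr [ 0.003  0.003 -0.124] rows>= 9
```

servo_tool --increments '[{"slide": [35,11,0],"dr": [0,0,-0.04],"jaw": 1},{"slide": [80,25,0],"dr": [0,0,-0.08],"jaw": 1},{"slide": [125,40,0],"dr": [0,0,-0.124],"jaw": 1},{"slide": [170,54,0],"dr": [0,0,-0.124],"jaw": 1},{"slide": [215,69,0],"dr": [0,0,-0.124],"jaw": 1},{"slide": [260,83,0],"dr": [0,0,-0.124],"jaw": 1},{"slide": [305,97,0],"dr": [0,0,-0.124],"jaw": 1},{"slide": [350,112,0],"dr": [0,0,-0.124],"jaw": 1},{"slide": [390,124,0],"dr": [0,0,-0.124],"jaw": 1},{"slide": [415,132,0],"dr": [0,0,-0.124],"jaw": 1},{"slide": [426,136,0],"dr": [0,0,-0.124],"jaw": 1},{"slide": [426,136,0],"dr": [0,0,-0.124],"jaw": 1},{"slide": [426,136,0],"dr": [0,0,-0.124],"jaw": 1},{"slide": [426,136,0],"dr": [0,0,-0.124],"jaw": 1}]'

```text
t: 12.1
tool_pos: [0.5469, 0.1018, 0.3638]
orientation: [2.204, 2.237, -0.002]
force: [0.3, -0.1, -1.3]
opening: 0.0132
gripper_force: 40.0
```

```bash
cat > hand.py <<'E'
import sys
from h import *
p,im,d=shot('wrist'); w=world(p,d); save(sys.argv[1],im)
H,S,V=cv2.split(cv2.cvtColor(im,cv2.COLOR_RGB2HSV)); z=w[...,2]
for lo,hi in ((.13,.25),(.022,.04)):
  m=(S<60)&(V>90)&(z>lo)&(z<hi)&(d>.1)&(w[...,1]>.03)&(w[...,1]<.18)&(w[...,0]<.66)&(w[...,0]>.508)
  P=w[m]*1000; print(len(P),np.percentile(P,[1,10,50,90,99],axis=0).round(1) if len(P) else '')
E
python3 hand.py d.png; python3 go.py 547 103 53 0.9
```

```text
13538 [[540.   54.5 177.3]
 [544.1  94.7 181.8]
 [586.9 141.  182.8]
 [638.3 153.  183.7]
 [642.7 155.5 184.7]]
3863 [[509.8  51.6  22.7]
 [546.1  56.6  25.1]
 [606.7 108.7  26.3]
 [640.5 152.9  27.7]
 [645.  177.9  38.5]]
t 12.2 grasp [547.1 101.6 197. ] phi 0.8 tilt 0.09 open 13.3 grip 40.00965893268585 F [ 0.1 -0.4 -0.4] q [ 0.09  0.03  1.66 -0.    1.44  0.08]
slide [  1.4  -0.  144. ] dr [ 0.001  0.001 -0.001] rows>= 3
```

View pics/d.png

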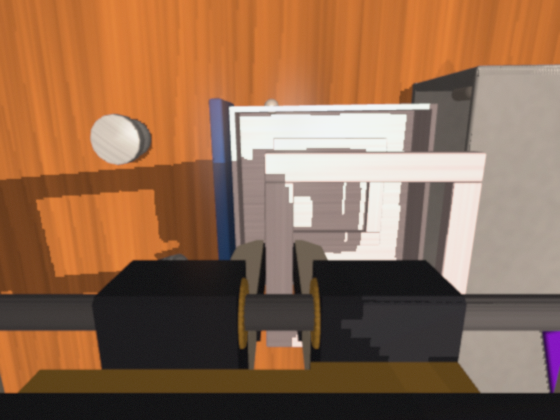

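The first frame lies flat in the drawer at about (330,185), and the second is held above it. Lowering it onto the first.

servo_tool --increments '[{"slide": [0,0,40],"dr": [0,0,0],"jaw": 1},{"slide": [0,0,80],"dr": [0,0,0],"jaw": 1},{"slide": [0,0,115],"dr": [0,0,0],"jaw": 1},{"slide": [0,0,135],"dr": [0,0,0],"jaw": 1},{"slide": [0,0,142],"dr": [0,0,0],"jaw": 1},{"slide": [0,0,145],"dr": [0,0,0],"jaw": 1},{"slide": [0,0,145],"dr": [0,0,0],"jaw": 1},{"slide": [0,0,145],"dr": [0,0,0],"jaw": 0.72},{"slide": [0,0,145],"dr": [0,0,0],"jaw": 0.72},{"slide": [0,0,145],"dr": [0,0,0],"jaw": 0.72},{"slide": [0,0,145],"dr": [0,0,0],"jaw": 0.72},{"slide": [0,0,125],"dr": [0,0,0],"jaw": 0.72},{"slide": [0,0,90],"dr": [0,0,0],"jaw": 0.72},{"slide": [0,0,45],"dr": [0,0,0],"jaw": 0.72},{"slide": [0,0,0],"dr": [0,0,0],"jaw": 0.9},{"slide": [0,-40,0],"dr": [0,0,0],"jaw": 1},{"slide": [0,-80,0],"dr": [0,0,0],"jaw": 1},{"slide": [0,-110,0],"dr": [0,0,0],"jaw": 1},{"slide": [0,-110,0],"dr": [0,0,0],"jaw": 1}]'

```text
t: 14.05
tool_pos: [0.4346, 0.1016, 0.3638]
orientation: [2.202, 2.239, -0.001]
force: [0.6, -0.3, -0.8]
opening: 0.0007
gripper_force: 0.0
```

```bash
python3 hand.py e.png; python3 fr.py f top side; python3 go.py 470 103 85 0.9
python3 - <<'E'
from h import *
a=cv2.imread('pics/ftop.png')[150:310,180:340]; b=cv2.imread('pics/fside.png')
cv2.imwrite('pics/f2.png',np.hstack([cv2.resize(cv2.imread('pics/e.png'),(400,300)),cv2.resize(a,(300,300))]))
E
```

```text
0 
7260 [[540.8  53.3  22.9]
 [542.9  59.2  28.4]
 [595.6 109.3  35. ]
 [638.9 151.3  36.1]
 [644.5 156.2  36.9]]
top [335. 251.] 1359 [591.5  98.6] [160.1 149.2] 3.7 19.5
side [371. 255.] 912 [590.1 102.4] [164.1 159.9] 2.2 32.7
t 14.2 grasp [438.2 101.3 197.7] phi 0.9 tilt 0.17 open 0.6 grip 0.0 F [ 0.2 -0.1  0.5] q [ 0.11 -0.27  1.94 -0.    1.47  0.1 ]
slide [  1.1  32.  112.8] dr [0.003 0.001 0.   ] rows>= 3
```

View pics/f2.png

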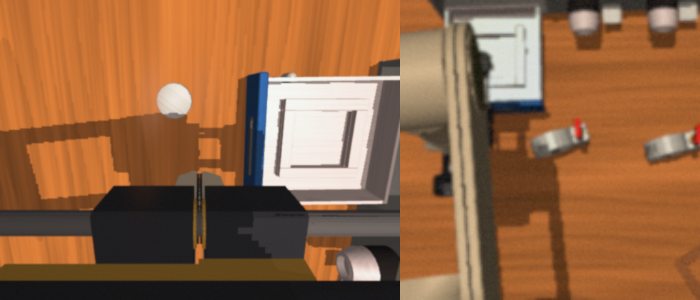

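Both frames are stacked flat: the rails' top is at 36 mm, and the frame spans x 541–644 and y 53–156. Now the drawer push with closed fingers.

servo_tool --increments '[{"slide": [0,0,50],"dr": [0,0,0],"jaw": 1},{"slide": [0,0,95],"dr": [0,0,0],"jaw": 1},{"slide": [0,0,117],"dr": [0,0,0],"jaw": 1},{"slide": [0,10,117],"dr": [0,0,0],"jaw": 1},{"slide": [0,20,117],"dr": [0,0,0],"jaw": 1},{"slide": [0,30,117],"dr": [0,0,0],"jaw": 1},{"slide": [0,40,117],"dr": [0,0,0],"jaw": 1},{"slide": [0,50,117],"dr": [0,0,0],"jaw": 1},{"slide": [0,60,117],"dr": [0,0,0],"jaw": 1},{"slide": [0,72,117],"dr": [0,0,0],"jaw": 1},{"slide": [0,84,117],"dr": [0,0,0],"jaw": 1},{"slide": [0,96,117],"dr": [0,0,0],"jaw": 1},{"slide": [0,108,117],"dr": [0,0,0],"jaw": 1},{"slide": [0,120,117],"dr": [0,0,0],"jaw": 1},{"slide": [0,132,117],"dr": [0,0,0],"jaw": 1},{"slide": [0,144,117],"dr": [0,0,0],"jaw": 1},{"slide": [0,156,117],"dr": [0,0,0],"jaw": 1},{"slide": [0,168,117],"dr": [0,0,0],"jaw": 1},{"slide": [0,180,117],"dr": [0,0,0],"jaw": 1},{"slide": [0,188,117],"dr": [0,0,0],"jaw": 1}]'

```text
t: 16.2
tool_pos: [0.6264, 0.1044, 0.2472]
orientation: [2.202, 2.238, 0.0]
force: [-2.0, 1.9, 1.1]
opening: 0.0007
gripper_force: 1.0
```

```bash
python3 go.py 645 103 80 0.9
```

```text
t 16.2 grasp [626.6 104.2  80.2] phi 0.9 tilt 0.09 open 0.7 grip 0.9744461061859511 F [-2.   1.9  1.1] q [ 0.08  0.34  1.54 -0.    1.26  0.07]
slide [-1.7 18.6  0.3] dr [0.001 0.001 0.   ] rows>= 1
```

servo_tool --increments '[{"slide": [0,4,0],"dr": [0,0,0],"jaw": 1},{"slide": [0,7,0],"dr": [0,0,0],"jaw": 1},{"slide": [0,10,0],"dr": [0,0,0],"jaw": 1},{"slide": [0,13,0],"dr": [0,0,0],"jaw": 1},{"slide": [0,15,0],"dr": [0,0,0],"jaw": 1},{"slide": [0,16,0],"dr": [0,0,0],"jaw": 1},{"slide": [0,16,0],"dr": [0,0,0],"jaw": 1}]'

```text
t: 16.9
tool_pos: [0.6402, 0.1046, 0.2472]
orientation: [-2.202, -2.239, 0.005]
force: [-11.4, -1.3, 8.1]
opening: 0.0009
gripper_force: 5.9
```

```bash
python3 go.py 645 103 80 0.9
```

```text
t 16.9 grasp [639.7 104.4  80.2] phi 0.9 tilt 0.2 open 0.9 grip 5.924968570761848 F [-11.4  -1.3   8.1] q [ 0.08  0.38  1.49 -0.    1.27  0.07]
slide [-1.7  4.8  0.2] dr [-0.003  0.001  0.001] rows>= 1
```

servo_tool --increments '[{"slide": [0,3,0],"dr": [0,0,0],"jaw": 1},{"slide": [0,5,0],"dr": [0,0,0],"jaw": 1},{"slide": [0,5,0],"dr": [0,0,0],"jaw": 1}]'

```text
t: 17.2
tool_pos: [0.6459, 0.1047, 0.2472]
orientation: [2.203, 2.239, -0.002]
force: [-4.4, 1.3, 2.4]
opening: 0.0003
gripper_force: 2.6
```

servo_tool --increments '[{"slide": [0,1,0],"dr": [0,0,0],"jaw": 1},{"slide": [0,2,0],"dr": [0,0,0],"jaw": 1},{"slide": [0,3,0],"dr": [0,0,0],"jaw": 1},{"slide": [0,3,0],"dr": [0,0,0],"jaw": 1}]'

```text
t: 17.6
tool_pos: [0.6494, 0.1048, 0.2472]
orientation: [2.203, 2.238, 0.0]
force: [-2.3, 1.4, 1.2]
opening: 0.0004
gripper_force: 1.4
```

servo_tool --increments '[{"slide": [0,1,0],"dr": [0,0,0],"jaw": 1},{"slide": [0,2,0],"dr": [0,0,0],"jaw": 1},{"slide": [0,3,0],"dr": [0,0,0],"jaw": 1},{"slide": [0,3,0],"dr": [0,0,0],"jaw": 1}]'

```text
t: 18.0
tool_pos: [0.6507, 0.1049, 0.2472]
orientation: [-2.201, -2.238, 0.007]
force: [-19.1, 0.2, 12.6]
opening: 0.0009
gripper_force: 9.9
```

The drawer hit its stop at 19 N. Retreating to a view of the stubs and bands.

servo_tool --increments '[{"slide": [0,-15,0],"dr": [0,0,0],"jaw": 1},{"slide": [0,-45,0],"dr": [0,0,0],"jaw": 1},{"slide": [0,-80,-30],"dr": [0,0,0],"jaw": 1},{"slide": [0,-90,-80],"dr": [0,0,0],"jaw": 0.8},{"slide": [0,-90,-130],"dr": [0,0,0],"jaw": 0.6},{"slide": [-30,-90,-170],"dr": [0,0,0],"jaw": 0.6},{"slide": [-75,-90,-190],"dr": [0,0,0],"jaw": 0.6},{"slide": [-120,-90,-210],"dr": [0,0,0],"jaw": 0.6},{"slide": [-165,-90,-220],"dr": [0,0,0],"jaw": 0.6},{"slide": [-210,-90,-220],"dr": [0,0,0],"jaw": 0.6},{"slide": [-255,-90,-220],"dr": [0,0,0],"jaw": 0.6},{"slide": [-300,-90,-220],"dr": [0,0,0],"jaw": 0.6},{"slide": [-335,-90,-220],"dr": [0,0,0],"jaw": 0.6},{"slide": [-335,-90,-220],"dr": [0,0,0],"jaw": 0.6},{"slide": [-335,-90,-220],"dr": [0,0,0],"jaw": 0.6},{"slide": [-335,-90,-220],"dr": [0,0,0],"jaw": 0.6}]'

```text
t: 19.6
tool_pos: [0.5677, -0.2307, 0.4677]
orientation: [2.202, 2.238, 0.001]
force: [-0.2, 0.6, 0.3]
opening: 0.0369
gripper_force: 0.0
```

```bash
cat > st.py <<'E'
import sys
from m import *
p,im,d=shot('wrist'); w=world(p,d); save(sys.argv[1],im); np.savez('st.npz',im=im,d=d,w=w)
H,S,V=cv2.split(cv2.cvtColor(im,cv2.COLOR_RGB2HSV)); z=w[...,2]; x=w[...,0]; y=w[...,1]
print('red'); [print(*r) for r in rects(im,w,((H<6)|(H>174))&(S>180)&(z>.1)&(z<.16)&(x<.8),20)]
print('ledge'); [print(*r) for r in rects(im,w,(abs(z-.0405)<.004)&(x>.62),60)]
print('ring'); [print(*r) for r in rects(im,w,(S<60)&(z>.055)&(z<.075)&(x<.5),60)]
print('blue'); [print(*r) for r in rects(im,w,(abs(H.astype(int)-110)<14)&(S>120)&(abs(z-.085)<.006))]
m=(abs(z-.11)<.004)&(x>.66)&(x<.72)
# front edge of dryer top
E=[]
for yy in np.arange(-.24,.2,.005):
    k=m&(abs(y-yy)<.0025)
    if k.sum()>10: E.append((yy,np.percentile(x[k],1)))
if E:
    E=np.array(E); c=np.polyfit(E[:,0],E[:,1],1); print('front edge x=',c,'yaw deg',-np.degrees(np.arctan(c[0])),len(E))
for y0 in (-.048,-.177):
    k=(z>.06)&(z<.112)&(x>.62)&(x<.66)&(abs(y-y0)<.035); Q=w[k]*1000
    if len(Q)>50: 
        # stub crest: fit circle radius 26 in y,z  for barrel
        from scipy.optimize import least_squares
        B=Q[(Q[:,0]>640)]
        if len(B)>20:
            f=least_squares(lambda t:np.hypot(B[:,1]-t[0],B[:,2]-t[1])-26,[y0*1000,80],loss='soft_l1'); print('stub',f.x.round(1),len(B),'tip x',np.percentile(Q[:,0],1).round(1))
E
python3 st.py g.png; python3 go.py 0 0 0 0|head -1
```

```text
red
[224. 260.] 304 [ 448.4 -229.2] [ 8.7 28.5] 82.7 109.6
ledge
[517.  88.] 1020 [ 665.2 -110.9] [33.1 85.3] 2.1 39.9
[507. 248.] 725 [ 668.5 -232.9] [32.7 42.5] 2.0 39.9
[745. 514.] 77 [ 926.1 -491.5] [ 4.2 27.3] 89.0 40.7
ring
[223. 193.] 1256 [ 436.5 -184.8] [28.  56.1] 14.1 65.9
blue
front edge x= [-0.01638223  0.67866207] yaw deg 0.9385488354407677 37
stub [-49.8  78.7] 704 tip x 620.4
stub [-180.8   78. ] 982 tip x 623.5
t 19.6 grasp [ 568.  -230.5  300.9] phi 1.0 tilt 0.12 open 36.8 grip 0.0 F [ 0.4  0.5 -0.5] q [-0.47  0.15  1.36 -0.    1.64 -0.49]
```

View pics/g.png

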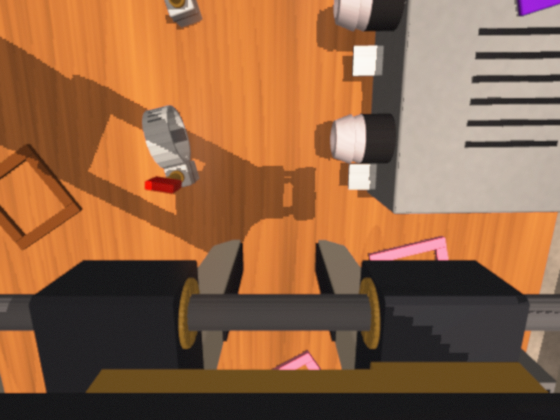

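The view shows band_b with its key at (163,185), stub1 at (360,138), stub0 at the top and the ledges at (362,177) and (368,60). The keys look slightly turned from the band's axis, so I'll refine the fit.

```bash
cat > fine.py <<'E'
from m import *
from scipy.optimize import least_squares
def key(w,im,near):
    H,S,V=cv2.split(cv2.cvtColor(im,cv2.COLOR_RGB2HSV)); z=w[...,2]
    m=((H<6)|(H>174))&(S>150)&(np.hypot(w[...,0]*1000-near[0],w[...,1]*1000-near[1])<35)
    zt=np.nanpercentile(z[m],95); k=m&(abs(z-zt)<.0035)
    P=w[k][:,:2]*1000; r=cv2.minAreaRect(P.astype(np.float32)); a=r[2] if r[1][0]>r[1][1] else r[2]-90
    e=np.linalg.eigh(np.cov(P.T))[1][:,1]; print('key ztop',round(zt*1000,1),'n',len(P),'centre',np.round(r[0],1),np.round(r[1],1),'rect ang',round(a,1),'pca ang',round(np.degrees(np.arctan(e[1]/e[0])),1),'mean',P.mean(0).round(1))
def ring(w,im,c,zc=34.5):
    Q=w.reshape(-1,3)*1000; S=cv2.cvtColor(im,cv2.COLOR_RGB2HSV)[...,1].ravel()
    Q=Q[(np.hypot(Q[:,0]-c[0],Q[:,1]-c[1])<38)&(Q[:,2]>zc+3)&(Q[:,2]<zc+36)&(S<70)]
    if len(Q)<100: print('few'); return
    best=None
    r=cv2.minAreaRect(Q[Q[:,2]>zc+24][:,:2].astype(np.float32)); print('ring toprect',np.round(r[0],1),np.round(r[1],1),round(r[2],1))
    def f(t):
        u=np.array([-np.sin(t[2]),np.cos(t[2])]); s=(Q[:,:2]-t[:2])@u; rr=np.hypot(s,Q[:,2]-zc); return np.minimum(abs(rr-34.5),abs(rr-31))
    for a in np.radians(np.arange(-30,31,5)):
        o=least_squares(f,[c[0],c[1],a],loss='soft_l1')
        if best is None or o.cost<best.cost: best=o
    u=np.array([np.cos(best.x[2]),np.sin(best.x[2])]); ax=(Q[:,:2]-best.x[:2])@u
    cc=best.x[:2]+u*np.mean(np.percentile(ax,[1,99]))
    print('ring',cc.round(1),'yaw',np.degrees(best.x[2]).round(1),'cost',round(best.cost/len(Q),2),'len',np.ptp(np.percentile(ax,[1,99])).round(1))
if __name__=='__main__':
    D=np.load('st.npz'); im,w=D['im'],D['w']
    key(w,im,(448,-229)); ring(w,im,(436,-185))
    H,S,V=cv2.split(cv2.cvtColor(im,cv2.COLOR_RGB2HSV)); z,x=w[...,2],w[...,0]
    print('ledge'); [print(*r) for r in rects(im,w,(abs(z-.0405)<.003)&(x>.62)&(x<.7)&(S<60)&(V>120),60)]
E
python3 fine.py; python3 go.py 440 -100 240 0.9
```

```text
key ztop 111.0 n 242 centre [ 448.4 -229.2] [ 8.7 28.4] rect ang -7.3 pca ang -8.4 mean [ 448.2 -229.2]
ring toprect [ 436.4 -185. ] [28.1 50.6] 14.2
ring [ 436.7 -184.6] yaw 14.1 cost 0.27 len 26.8
ledge
[514.  85.] 860 [664.3 -97.4] [32.1 30.4] 1.2 39.8
[506. 247.] 645 [ 668.  -227.6] [32.1 29.7] 1.1 39.9
t 19.6 grasp [ 568.  -230.5  300.9] phi 1.0 tilt 0.12 open 36.8 grip 0.0 F [ 0.4  0.5 -0.5] q [-0.47  0.15  1.36 -0.    1.64 -0.49]
slide [ 132.6 -125.6   60.5] dr [0.002 0.001 0.001] rows>= 4
```

servo_tool --increments '[{"slide": [40,-38,15],"dr": [0,0,0],"jaw": 0.6},{"slide": [73,-70,30],"dr": [0,0,0],"jaw": 0.6},{"slide": [106,-100,50],"dr": [0,0,0],"jaw": 0.6},{"slide": [132,-126,60],"dr": [0,0,0],"jaw": 0.6},{"slide": [132,-126,60],"dr": [0,0,0],"jaw": 0.6},{"slide": [132,-126,60],"dr": [0,0,0],"jaw": 0.6},{"slide": [132,-126,60],"dr": [0,0,0],"jaw": 0.6}]'

```text
t: 20.35
tool_pos: [0.4402, -0.1014, 0.4087]
orientation: [2.199, 2.237, 0.002]
force: [0.6, 0.3, 0.6]
opening: 0.0375
gripper_force: 0.0
```

```bash
python3 st.py h.png|grep -A1 blue
python3 - <<'E'
from fine import *
D=np.load('st.npz'); im,w=D['im'],D['w']
key(w,im,(459,-41)); ring(w,im,(444,2))
E
for n in top; do python3 - <<'E'
from m import *
p,im,d=shot('top'); w=world(p,d); H,S,V=cv2.split(cv2.cvtColor(im,cv2.COLOR_RGB2HSV))
for r in rects(im,w,(abs(H.astype(int)-108)<12)&(S>150)&(w[...,2]>.03)&(w[...,1]>0)): print('blue',*r)
save('i.png',im[60:200,180:360],3)
E
done
```

```text
blue
[779.  55.] 247 [666.7  38.1] [ 5.1 34.7] 9.1 82.1
key ztop 111.0 n 424 centre [458.1 -41.5] [28.7  9. ] rect ang 3.1 pca ang 3.0 mean [457.9 -41.4]
ring toprect [443.4   2.8] [28.1 51.4] 18.1
ring [443.3   2.7] yaw 18.1 cost 0.29 len 27.0
blue [319. 215.] 250 [667.8 106.7] [  8.7 163.3] 2.0 80.3
```

View pics/i.png

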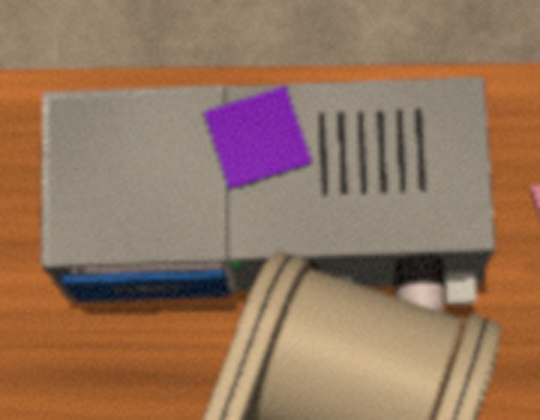

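The drawer's blue front is flush at the dryer (about (145,285)). Band_a: ring (443,3), yaw 18.1°; key (458,-41.5) at 3°. Moving above its key.

```bash
python3 go.py 458 -41.5 170 93
```

```text
t 20.4 grasp [ 440.9 -102.3  241.5] phi 0.9 tilt 0.21 open 37.7 grip 0.0 F [ 0.3 -0.8  0.2] q [-0.34 -0.28  1.88 -0.    1.55 -0.36]
slide [60.3 18.3 71.5] dr [ 1.000e-03  4.000e-03 -1.607e+00] rows>= 11
```

servo_tool --increments '[{"slide": [30,9,20],"dr": [0,0.003,-1.607],"jaw": 0.6},{"slide": [60,18,40],"dr": [0,0.003,-1.607],"jaw": 0.6},{"slide": [60,18,60],"dr": [0,0.003,-1.607],"jaw": 0.6},{"slide": [60,18,70],"dr": [0,0.003,-1.607],"jaw": 0.6},{"slide": [60,18,70],"dr": [0,0.003,-1.607],"jaw": 0.6},{"slide": [60,18,70],"dr": [0,0.003,-1.607],"jaw": 0.6},{"slide": [60,18,70],"dr": [0,0.003,-1.607],"jaw": 0.6},{"slide": [60,18,70],"dr": [0,0.003,-1.607],"jaw": 0.6},{"slide": [60,18,70],"dr": [0,0.003,-1.607],"jaw": 0.6},{"slide": [60,18,70],"dr": [0,0.003,-1.607],"jaw": 0.6},{"slide": [60,18,70],"dr": [0,0.003,-1.607],"jaw": 0.6},{"slide": [60,18,70],"dr": [0,0.003,-1.607],"jaw": 0.6},{"slide": [60,18,70],"dr": [0,0.003,-1.607],"jaw": 0.6},{"slide": [60,18,70],"dr": [0,0.003,-1.607],"jaw": 0.6}]'

```text
t: 21.85
tool_pos: [0.4569, -0.0416, 0.3374]
orientation: [0.077, -3.14, -0.001]
force: [-0.1, -1.2, -0.1]
opening: 0.0371
gripper_force: 0.0
```

```bash
python3 go.py 458 -41.5 95 93
```

```text
t 21.9 grasp [456.8 -41.5 170.4] phi 92.8 tilt 0.05 open 37.1 grip 0.0 F [-0.1 -1.2 -0.1] q [-0.2  -0.22  1.95  0.    1.41 -1.82]
slide [-1.1 -0.  75.4] dr [ 0.001 -0.001 -0.003] rows>= 2
```

servo_tool --increments '[{"slide": [-1,0,35],"dr": [0,0,0],"jaw": 0.6},{"slide": [-1,0,60],"dr": [0,0,0],"jaw": 0.6},{"slide": [-1,0,72],"dr": [0,0,0],"jaw": 0.6},{"slide": [-1,0,75],"dr": [0,0,0],"jaw": 0.6},{"slide": [-1,0,75],"dr": [0,0,0],"jaw": 0.6},{"slide": [-1,0,75],"dr": [0,0,0],"jaw": 1},{"slide": [-1,0,75],"dr": [0,0,0],"jaw": 1},{"slide": [-1,0,75],"dr": [0,0,0],"jaw": 1},{"slide": [-1,0,75],"dr": [0,0,0],"jaw": 1},{"slide": [-1,0,75],"dr": [0,0,0],"jaw": 1},{"slide": [-1,0,70],"dr": [0,0,0],"jaw": 1},{"slide": [-1,0,60],"dr": [0,0,0],"jaw": 1},{"slide": [-1,0,48],"dr": [0,0,0],"jaw": 1},{"slide": [-1,0,36],"dr": [0,0,0],"jaw": 1},{"slide": [-1,0,31],"dr": [0,0,0],"jaw": 1},{"slide": [-1,0,31],"dr": [0,0,0],"jaw": 1},{"slide": [-1,0,31],"dr": [0,0,0],"jaw": 1}]'

```text
t: 23.55
tool_pos: [0.4575, -0.0413, 0.3063]
orientation: [0.082, -3.14, -0.001]
force: [-0.3, 0.4, -1.2]
opening: 0.0101
gripper_force: 40.0
```

```bash
python3 go.py 530 -98 139 76.4
python3 - <<'E'
from fine import *
for n in ('top','side'):
    p,im,d=shot(n); w=world(p,d); save('j'+n+'.png',im)
    ring(w,im,(443,3),78.5)
p,im,d=shot('wrist'); w=world(p,d); save('jw.png',im); np.savez('jw.npz',im=im,w=w); ring(w,im,(443,3),78.5)
a=cv2.imread('pics/jside.png')[150:290,170:350]; b=cv2.imread('pics/jw.png')
cv2.imwrite('pics/j.png',np.hstack([cv2.resize(a,(400,300)),cv2.resize(b,(400,300))]))
E
```

```text
t 23.6 grasp [457.4 -41.2 139.3] phi 93.0 tilt 0.05 open 10.1 grip 39.99529838562012 F [-0.3  0.4 -1.2] q [-0.2  -0.19  1.98  0.    1.35 -1.82]
slide [-69.4 -60.4   0.2] dr [ 0.001 -0.001  0.29 ] rows>= 2
few
ring toprect [439.9  -1. ] [27.5 46.6] 16.6
ring [437.4   2.5] yaw 22.2 cost 0.38 len 27.2
ring toprect [442.6   2.1] [28.3 49.2] 18.4
ring [ 4.429e+02 -4.000e-01] yaw 17.2 cost 0.39 len 27.7
```

View pics/j.png

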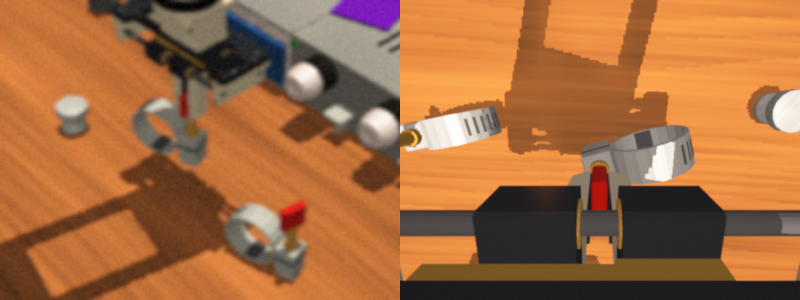

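Band_a is lifted upright and held by its key (right panel: ring at (650,155), key at (599,188)). Moving to a pre-insertion pose.

```bash
python3 go.py 584 -97.8 139 76.4
```

```text
t 23.7 grasp [456.9 -41.  138.6] phi 93.0 tilt 0.13 open 9.5 grip 39.99539315700531 F [ 0.2  0.8 -2.5] q [-0.2  -0.19  1.98  0.    1.35 -1.82]
slide [-123.6  -63.1   -0.7] dr [ 0.001 -0.002  0.29 ] rows>= 3
```

servo_tool --increments '[{"slide": [-8,-4,0],"dr": [0,0,0.02],"jaw": 1},{"slide": [-22,-11,0],"dr": [0,0,0.05],"jaw": 1},{"slide": [-40,-20,0],"dr": [0,0,0.09],"jaw": 1},{"slide": [-58,-30,0],"dr": [0,0,0.13],"jaw": 1},{"slide": [-76,-39,0],"dr": [0,0,0.17],"jaw": 1},{"slide": [-94,-48,0],"dr": [0,0,0.21],"jaw": 1},{"slide": [-108,-55,0],"dr": [0,0,0.25],"jaw": 1},{"slide": [-118,-60,0],"dr": [0,0,0.28],"jaw": 1},{"slide": [-124,-63,0],"dr": [0,0,0.29],"jaw": 1},{"slide": [-124,-63,0],"dr": [0,0,0.29],"jaw": 1},{"slide": [-124,-63,0],"dr": [0,0,0.29],"jaw": 1}]'

```text
t: 24.8
tool_pos: [0.5845, -0.0976, 0.3057]
orientation: [-0.372, -3.118, -0.001]
force: [0.4, 0.3, -2.2]
opening: 0.0099
gripper_force: 40.0
```

```bash
cat > held.py <<'E'
import sys
from fine import *
c=(float(sys.argv[1]),float(sys.argv[2]))
p,im,d=shot('wrist'); w=world(p,d); save(sys.argv[3],im)
Q=w.reshape(-1,3)*1000; S=cv2.cvtColor(im,cv2.COLOR_RGB2HSV)[...,1].ravel()
Q=Q[(np.hypot(Q[:,0]-c[0],Q[:,1]-c[1])<40)&(Q[:,2]>85)&(Q[:,2]<125)&(S<70)]
r=cv2.minAreaRect(Q[:,:2].astype(np.float32)); print('rect',np.round(r[0],1),np.round(r[1],1),round(r[2],1))
print('z top',np.percentile(Q[:,2],[50,95,99]).round(1),len(Q))
def f(t):
    u=np.array([-np.sin(t[2]),np.cos(t[2])]); rr=np.hypot((Q[:,:2]-t[:2])@u,Q[:,2]-t[3]); return np.where(rr>32.7,rr-34.5,rr-31)
o=least_squares(f,[*c,np.radians(1.5),78.5],loss='soft_l1')
u=np.array([np.cos(o.x[2]),np.sin(o.x[2])]); ax=(Q[:,:2]-o.x[:2])@u
print('ring',(o.x[:2]+u*np.mean(np.percentile(ax,[1,99]))).round(1),'yaw',np.degrees(o.x[2]).round(1),'zc',o.x[3].round(1),'cost',round(o.cost/len(Q),2))
E
python3 held.py 583 -51 k.png; python3 go.py 0 0 0 0|head -1
```

```text
rect [583.2 -54.9] [28.8 71.6] 2.0
z top [108.1 111.7 112.9] 5598
ring [582.7 -51.8] yaw 2.8 zc 76.9 cost 0.4
t 24.9 grasp [584.1 -97.4 138.8] phi 76.4 tilt 0.1 open 9.8 grip 39.99536097049713 F [ 0.5 -0.1 -1.5] q [-0.25  0.18  1.62  0.    1.35 -1.59]
```

View pics/k.png

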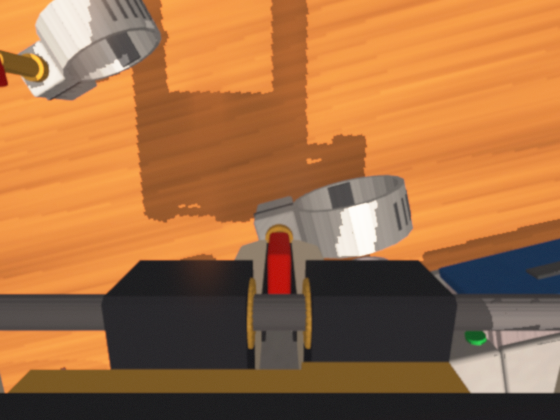

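Band_a sits at (350,215) in the picture: ring centre (583,-51.5), z 77–78, nearly square. Advancing along the stub.

```bash
python3 go.py 624 -96.3 139 75.9;python3 go.py 664.5 -95.6 139 75.9
```

```text
t 24.9 grasp [584.1 -97.4 138.8] phi 76.4 tilt 0.1 open 9.8 grip 39.99536097049713 F [ 0.5 -0.1 -1.5] q [-0.25  0.18  1.62  0.    1.35 -1.59]
slide [-38.2  10.5  -0.2] dr [ 0.    -0.002  0.009] rows>= 1
t 24.9 grasp [584.1 -97.4 138.8] phi 76.4 tilt 0.1 open 9.8 grip 39.99536097049713 F [ 0.5 -0.1 -1.5] q [-0.25  0.18  1.62  0.    1.35 -1.59]
slide [-77.4  20.7  -0.3] dr [ 0.    -0.002  0.009] rows>= 2
```

servo_tool --increments '[{"slide": [-10,3,0],"dr": [0,0,0.009],"jaw": 1},{"slide": [-20,6,0],"dr": [0,0,0.009],"jaw": 1},{"slide": [-29,8,0],"dr": [0,0,0.009],"jaw": 1},{"slide": [-38,10,0],"dr": [0,0,0.009],"jaw": 1},{"slide": [-46,12,0],"dr": [0,0,0.009],"jaw": 1},{"slide": [-53,14,0],"dr": [0,0,0.009],"jaw": 1},{"slide": [-58,15,0],"dr": [0,0,0.009],"jaw": 1},{"slide": [-58,15,0],"dr": [0,0,0.009],"jaw": 1}]'

```text
t: 25.65
tool_pos: [0.6451, -0.0968, 0.306]
orientation: [-0.386, -3.117, -0.001]
force: [-0.9, 0.1, -1.9]
opening: 0.0099
gripper_force: 40.0
```

```bash
python3 go.py 665 -95.8 139 75.9
```

```text
t 25.6 grasp [645.  -96.7 139. ] phi 75.9 tilt 0.06 open 9.9 grip 39.99530732631683 F [-0.9  0.1 -1.9] q [-0.23  0.33  1.44  0.    1.37 -1.55]
slide [-19.1   5.8  -0.1] dr [ 0.    -0.001 -0.001] rows>= 1
```

servo_tool --increments '[{"slide": [-6,2,0],"dr": [0,0,0],"jaw": 1},{"slide": [-12,3.5,0],"dr": [0,0,0],"jaw": 1},{"slide": [-17,5,0],"dr": [0,0,0],"jaw": 1},{"slide": [-20,5.5,0],"dr": [0,0,0],"jaw": 1},{"slide": [-20,5.5,0],"dr": [0,0,0],"jaw": 1}]'

```text
t: 26.15
tool_pos: [0.6657, -0.0963, 0.306]
orientation: [-0.386, -3.117, -0.001]
force: [0.2, -1.0, -1.3]
opening: 0.0098
gripper_force: 40.0
```

```bash
python3 go.py 668 -95.8 139 75.9; python3 held.py 664 -50 l.png
```

```text
t 26.1 grasp [665.5 -96.2 139. ] phi 75.9 tilt 0.06 open 9.8 grip 39.99533772468567 F [ 0.2 -1.  -1.3] q [-0.22  0.38  1.37  0.    1.39 -1.54]
slide [-2.1  1.1 -0. ] dr [ 0.    -0.001 -0.001] rows>= 1
rect [655.1 -48.2] [79.3 61.7] 77.8
z top [104.  111.6 112.4] 11015
ring [662. -51.] yaw 28.5 zc 75.8 cost 1.81
```

servo_tool --increments '[{"slide": [-1.5,0.4,0],"dr": [0,0,0],"jaw": 1},{"slide": [-2.5,0.7,0],"dr": [0,0,0],"jaw": 1},{"slide": [-3.5,1,0],"dr": [0,0,0],"jaw": 1},{"slide": [-3.5,1,0],"dr": [0,0,0],"jaw": 1}]'

```text
t: 26.6
tool_pos: [0.6679, -0.0964, 0.306]
orientation: [-0.386, -3.113, 0.0]
force: [-10.4, 0.2, 4.7]
opening: 0.01
gripper_force: 40.0
```

servo_tool --increments '[{"slide": [0.5,0,1],"dr": [0,0,0],"jaw": 1},{"slide": [0.5,0,2],"dr": [0,0,0],"jaw": 1},{"slide": [0.5,0,3],"dr": [0,0,0],"jaw": 1},{"slide": [0.5,0,3],"dr": [0,0,0],"jaw": 1}]'

```text
t: 27.0
tool_pos: [0.6676, -0.0963, 0.3034]
orientation: [-0.387, -3.114, -0.0]
force: [-8.9, 0.2, 4.9]
opening: 0.0097
gripper_force: 40.0
```

servo_tool --increments '[{"slide": [0,0,0],"dr": [0,0,0],"jaw": 0.8},{"slide": [0,0,0],"dr": [0,0,0],"jaw": 0.8},{"slide": [0,0,0],"dr": [0,0,0],"jaw": 0.8},{"slide": [0,0,0],"dr": [0,0,0],"jaw": 0.8},{"slide": [0,0,-1],"dr": [0,0,0],"jaw": 1},{"slide": [0,0,-1],"dr": [0,0,0],"jaw": 1},{"slide": [0,0,-1],"dr": [0,0,0],"jaw": 1},{"slide": [0,0,-1],"dr": [0,0,0],"jaw": 1}]'

```text
t: 27.8
tool_pos: [0.6685, -0.0961, 0.3042]
orientation: [-0.387, -3.117, -0.001]
force: [-0.1, 0.2, 1.0]
opening: 0.0096
gripper_force: 40.0
```

```bash
python3 go.py 0 0 0 0|head -1
python3 - <<'E'
from h import *
p,im,d=shot('wrist'); a=im
p,im,d=shot('side'); b=cv2.resize(im[130:270,230:410],(400,300))
cv2.imwrite('pics/n.png',np.hstack([b,cv2.resize(a,(400,300))])[...,::-1])
E
```

```text
t 27.8 grasp [668.4 -96.  137.2] phi 75.9 tilt 0.05 open 9.6 grip 39.99973118305206 F [-0.1  0.2  1. ] q [-0.22  0.39  1.37  0.    1.38 -1.54]
```

View pics/n.png

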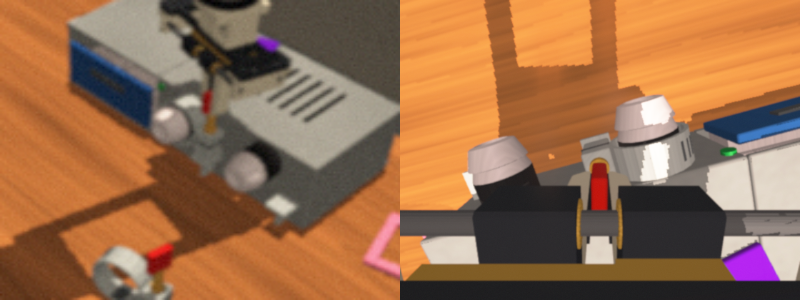

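Band_a is on stub0 against the front (right panel, ring at (655,150)), and the left panel shows the drawer flush. Turning the key clockwise.

servo_tool --increments '[{"slide": [0,0,0],"dr": [0,0,0.07],"jaw": 1},{"slide": [0,0,0],"dr": [0,0,0.2],"jaw": 1},{"slide": [0,0,0],"dr": [0,0,0.33],"jaw": 1},{"slide": [0,0,0],"dr": [0,0,0.46],"jaw": 1},{"slide": [0,0,0],"dr": [0,0,0.59],"jaw": 1},{"slide": [0,0,0],"dr": [0,0,0.72],"jaw": 1},{"slide": [0,0,0],"dr": [0,0,0.85],"jaw": 1},{"slide": [0,0,0],"dr": [0,0,0.98],"jaw": 1},{"slide": [0,0,0],"dr": [0,0,1.11],"jaw": 1},{"slide": [0,0,0],"dr": [0,0,1.24],"jaw": 1},{"slide": [0,0,0],"dr": [0,0,1.37],"jaw": 1},{"slide": [0,0,0],"dr": [0,0,1.5],"jaw": 1},{"slide": [0,0,0],"dr": [0,0,1.63],"jaw": 1},{"slide": [0,0,0],"dr": [0,0,1.76],"jaw": 1},{"slide": [0,0,0],"dr": [0,0,1.89],"jaw": 1},{"slide": [0,0,0],"dr": [0,0,2.02],"jaw": 1},{"slide": [0,0,0],"dr": [0,0,2.15],"jaw": 1},{"slide": [0,0,0],"dr": [0,0,2.28],"jaw": 1},{"slide": [0,0,0],"dr": [0,0,2.4],"jaw": 1},{"slide": [0,0,0],"dr": [0,0,2.4],"jaw": 1}]'

```text
t: 29.9
tool_pos: [0.6671, -0.0964, 0.3042]
orientation: [-3.046, -0.762, 0.009]
force: [-12.0, -0.4, 9.3]
opening: 0.0097
gripper_force: 40.0
```

```bash
python3 go.py 0 0 0 0|head -1; python3 -c "
from h import *;print(read_state()['wrist_torque'])"
```

```text
t 29.9 grasp [666.1 -96.3 137.2] phi -61.9 tilt 0.34 open 9.7 grip 40.00319838523865 F [-12.   -0.4   9.3] q [-0.22  0.39  1.37 -0.    1.39  0.86]
[-0.13693234  2.68844689 -0.00793916]
```

servo_tool --increments '[{"slide": [-1.3,-0.7,0],"dr": [0,0,0.05],"jaw": 1},{"slide": [-1.3,-0.7,0],"dr": [0,0,0.12],"jaw": 1},{"slide": [-1.3,-0.7,0],"dr": [0,0,0.2],"jaw": 1},{"slide": [-1.3,-0.7,0],"dr": [0,0,0.28],"jaw": 1},{"slide": [-1.3,-0.7,0],"dr": [0,0,0.35],"jaw": 1},{"slide": [-1.3,-0.7,0],"dr": [0,0,0.35],"jaw": 1}]'

```text
t: 30.5
tool_pos: [0.6662, -0.096, 0.3042]
orientation: [-3.132, -0.223, 0.006]
force: [-7.6, 0.5, 6.7]
opening: 0.0096
gripper_force: 40.0
```

```bash
python3 go.py 0 0 0 0|head -1; python3 -c "
from h import *;print(read_state()['wrist_torque'])"
```

```text
t 30.5 grasp [665.6 -95.9 137.2] phi -81.8 tilt 0.22 open 9.6 grip 40.001365542411804 F [-7.6  0.5  6.7] q [-0.22  0.39  1.37  0.    1.39  1.21]
[ 0.06734572  1.56734828 -0.05867351]
```

servo_tool --increments '[{"slide": [-0.5,0,0],"dr": [0,0,0.05],"jaw": 1},{"slide": [-0.5,0,0],"dr": [0,0,0.1],"jaw": 1},{"slide": [-0.5,0,0],"dr": [0,0,0.1],"jaw": 1}]'

```text
t: 30.8
tool_pos: [0.666, -0.0959, 0.3042]
orientation: [-3.14, -0.068, 0.004]
force: [-5.3, 1.9, 5.6]
opening: 0.0101
gripper_force: 40.0
```

```bash
python3 go.py 0 0 0 0|head -1; python3 -c "
from h import *;print(read_state()['wrist_torque'])"
```

```text
t 30.8 grasp [665.5 -95.7 137.2] phi -87.5 tilt 0.17 open 10.1 grip 40.000752210617065 F [-5.3  1.9  5.6] q [-0.22  0.39  1.37  0.    1.39  1.31]
[ 0.24341289  1.24216521 -0.070002  ]
```

Estimated about 3.1 rad. Releasing, lifting and checking the key.

servo_tool --increments '[{"slide": [0,0,0],"dr": [0,0,0],"jaw": 0.7},{"slide": [0,0,0],"dr": [0,0,0],"jaw": 0.7},{"slide": [0,0,0],"dr": [0,0,0],"jaw": 0.7},{"slide": [0,0,-20],"dr": [0,0,0],"jaw": 0.7},{"slide": [0,0,-50],"dr": [0,0,0],"jaw": 0.7},{"slide": [-40,0,-80],"dr": [0,0,0],"jaw": 0.7},{"slide": [-80,0,-100],"dr": [0,0,0],"jaw": 0.6},{"slide": [-120,0,-120],"dr": [0,0,0],"jaw": 0.6},{"slide": [-120,0,-120],"dr": [0,0,0],"jaw": 0.6},{"slide": [-120,0,-120],"dr": [0,0,0],"jaw": 0.6}]'

```text
t: 31.8
tool_pos: [0.5465, -0.1018, 0.4253]
orientation: [3.141, 0.07, 0.003]
force: [-0.1, 0.0, -0.9]
opening: 0.0373
gripper_force: 0.0
```

```bash
python3 - <<'E'
from fine import *
p,im,d=shot('wrist'); w=world(p,d); save('o.png',im)
key(w,im,(667,-97)); ring(w,im,(665,-50),75)
E
python3 go.py 448.4 -229.2 200 82.2
```

```text
key ztop 151.4 n 590 centre [666.5 -96.4] [28.6  9. ] rect ang 2.7 pca ang 3.9 mean [666.6 -96.3]
ring toprect [667.2 -44.9] [64.6 75.4] 67.8
ring [665.3 -48.7] yaw -5.6 cost 1.57 len 71.2
t 31.9 grasp [ 547.  -101.6  257.2] phi -87.4 tilt 0.03 open 37.2 grip 0.0 F [0.5 0.4 0.4] q [-0.28  0.    1.58  0.    1.55  1.25]
slide [-104.2  123.    57.1] dr [ 0.000e+00 -1.000e-03 -2.961e+00] rows>= 20
```

View pics/o.png

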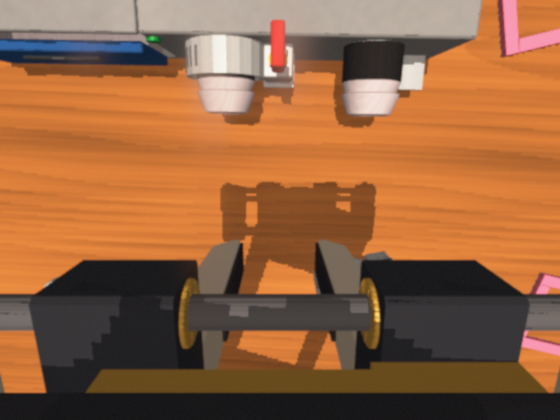

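Band_a is seated flush on stub0 at (222,60) with its key along the stub at (278,45); stub1 at (372,75) is free. On to band_b.

servo_tool --increments '[{"slide": [-20,20,0],"dr": [0,0,-0.14],"jaw": 0.6},{"slide": [-40,40,0],"dr": [0,0,-0.29],"jaw": 0.6},{"slide": [-60,70,0],"dr": [0,0,-0.44],"jaw": 0.6},{"slide": [-80,100,0],"dr": [0,0,-0.58],"jaw": 0.6},{"slide": [-104,123,20],"dr": [0,0,-0.73],"jaw": 0.6},{"slide": [-104,123,20],"dr": [0,0,-0.88],"jaw": 0.6},{"slide": [-104,123,20],"dr": [0,0,-1.03],"jaw": 0.6},{"slide": [-104,123,20],"dr": [0,0,-1.18],"jaw": 0.6},{"slide": [-104,123,20],"dr": [0,0,-1.33],"jaw": 0.6},{"slide": [-104,123,20],"dr": [0,0,-1.48],"jaw": 0.6},{"slide": [-104,123,20],"dr": [0,0,-1.63],"jaw": 0.6},{"slide": [-104,123,20],"dr": [0,0,-1.78],"jaw": 0.6},{"slide": [-104,123,20],"dr": [0,0,-1.93],"jaw": 0.6},{"slide": [-104,123,20],"dr": [0,0,-2.08],"jaw": 0.6},{"slide": [-104,123,20],"dr": [0,0,-2.23],"jaw": 0.6},{"slide": [-104,123,30],"dr": [0,0,-2.38],"jaw": 0.6},{"slide": [-104,123,40],"dr": [0,0,-2.53],"jaw": 0.6},{"slide": [-104,123,50],"dr": [0,0,-2.68],"jaw": 0.6},{"slide": [-104,123,57],"dr": [0,0,-2.83],"jaw": 0.6},{"slide": [-104,123,57],"dr": [0,0,-2.961],"jaw": 0.6}]'

```text
t: 33.85
tool_pos: [0.4488, -0.229, 0.3642]
orientation: [-0.203, -3.13, -0.005]
force: [0.0, -0.2, 0.2]
opening: 0.0374
gripper_force: 0.0
```

```bash
python3 - <<'E'
from fine import *
p,im,d=shot('wrist'); w=world(p,d)
ring(w,im,(436.7,-184.6)); 
try: key(w,im,(448,-229))
except Exception as e: print(e)
p,im,d=shot('side'); w=world(p,d); key(w,im,(448,-229))
E
python3 go.py 448.4 -229.2 95 82.2
```

```text
ring toprect [ 435.9 -184.6] [27.5 50.9] 13.7
ring [ 435.8 -184.9] yaw 14.1 cost 0.25 len 26.8
key ztop 110.7 n 468 centre [ 446.8 -229.8] [ 9.2 28.4] rect ang -8.0 pca ang -8.2 mean [ 446.2 -229.8]
key ztop 111.3 n 30 centre [ 442.3 -231.6] [ 7.7 24.9] rect ang -6.6 pca ang -11.0 mean [ 441.5 -231.1]
t 34.0 grasp [ 448.4 -228.8  198.4] phi 82.4 tilt 0.23 open 37.2 grip 0.0 F [0.1 0.  0.2] q [-0.57 -0.11  1.8   0.    1.45 -2.01]
slide [ 1.000e-01 -3.000e-01  1.034e+02] dr [ 0.002 -0.004  0.003] rows>= 3
```

servo_tool --increments '[{"slide": [1,-0.5,40],"dr": [0.002,-0.003,0],"jaw": 0.6},{"slide": [1,-0.5,75],"dr": [0.002,-0.003,0],"jaw": 0.6},{"slide": [1,-0.5,95],"dr": [0.002,-0.003,0],"jaw": 0.6},{"slide": [1,-0.5,103],"dr": [0.002,-0.003,0],"jaw": 0.6},{"slide": [1,-0.5,103],"dr": [0.002,-0.003,0],"jaw": 0.6},{"slide": [1,-0.5,103],"dr": [0.002,-0.003,0],"jaw": 1},{"slide": [1,-0.5,103],"dr": [0.002,-0.003,0],"jaw": 1},{"slide": [1,-0.5,103],"dr": [0.002,-0.003,0],"jaw": 1},{"slide": [1,-0.5,103],"dr": [0.002,-0.003,0],"jaw": 1},{"slide": [1,-0.5,103],"dr": [0.002,-0.003,0],"jaw": 1},{"slide": [1,-0.5,98],"dr": [0.002,-0.003,0],"jaw": 1},{"slide": [1,-0.5,86],"dr": [0.002,-0.003,0],"jaw": 1},{"slide": [1,-0.5,73],"dr": [0.002,-0.003,0],"jaw": 1},{"slide": [1,-0.5,63],"dr": [0.002,-0.003,0],"jaw": 1},{"slide": [1,-0.5,59],"dr": [0.002,-0.003,0],"jaw": 1},{"slide": [1,-0.5,59],"dr": [0.002,-0.003,0],"jaw": 1},{"slide": [1,-0.5,59],"dr": [0.002,-0.003,0],"jaw": 1}]'

```text
t: 35.65
tool_pos: [0.4471, -0.2294, 0.3079]
orientation: [0.213, 3.133, -0.002]
force: [-0.4, -0.7, -2.2]
opening: 0.01
gripper_force: 40.0
```

```bash
python3 go.py 584 -229 139 69.6
```

```text
t 35.6 grasp [ 447.4 -229.6  140.9] phi 82.2 tilt 0.13 open 10.0 grip 39.985100626945496 F [-0.4 -0.7 -2.2] q [-0.58 -0.07  1.87 -0.    1.34 -2.01]
slide [-135.6   18.9    2.2] dr [-0.001  0.002  0.22 ] rows>= 3
```

servo_tool --increments '[{"slide": [-8,1,0],"dr": [0,0,0.02],"jaw": 1},{"slide": [-24,3,0],"dr": [0,0,0.05],"jaw": 1},{"slide": [-42,6,0],"dr": [0,0,0.08],"jaw": 1},{"slide": [-62,9,0],"dr": [0,0,0.11],"jaw": 1},{"slide": [-82,11,0],"dr": [0,0,0.14],"jaw": 1},{"slide": [-102,14,0],"dr": [0,0,0.17],"jaw": 1},{"slide": [-118,16,0],"dr": [0,0,0.2],"jaw": 1},{"slide": [-130,18,0],"dr": [0,0,0.22],"jaw": 1},{"slide": [-136,19,0],"dr": [0,0,0.22],"jaw": 1},{"slide": [-136,19,0],"dr": [0,0,0.22],"jaw": 1},{"slide": [-136,19,0],"dr": [0,0,0.22],"jaw": 1}]'

```text
t: 36.75
tool_pos: [0.5843, -0.2289, 0.3078]
orientation: [0.555, 3.091, -0.002]
force: [-0.1, 0.5, -1.4]
opening: 0.0099
gripper_force: 40.0
```

```bash
python3 held.py 583 -181 p.png; python3 go.py 644 -227.5 139 69.6; python3 go.py 668 -226.8 139 69.6
```

```text
rect [ 582.5 -185.5] [28.9 70.9] 1.8
z top [107.8 111.5 112.3] 5698
ring [ 582.  -184.9] yaw 1.5 zc 80.0 cost 0.38
t 36.8 grasp [ 584.3 -229.3  141. ] phi 69.6 tilt 0.1 open 9.8 grip 39.985148906707764 F [ 0.3 -1.1 -1.6] q [-0.46  0.26  1.52 -0.    1.36 -1.67]
slide [-55.6  22.3   2.1] dr [-0.001  0.001  0.   ] rows>= 2
t 36.8 grasp [ 584.3 -229.3  141. ] phi 69.6 tilt 0.1 open 9.8 grip 39.985148906707764 F [ 0.3 -1.1 -1.6] q [-0.46  0.26  1.52 -0.    1.36 -1.67]
slide [-77.9  31.3   2.1] dr [-0.001  0.001  0.   ] rows>= 2
```

servo_tool --increments '[{"slide": [-9,3.5,1],"dr": [0,0,0],"jaw": 1},{"slide": [-19,7.5,1],"dr": [0,0,0],"jaw": 1},{"slide": [-29,11.5,1],"dr": [0,0,0],"jaw": 1},{"slide": [-38,15,1],"dr": [0,0,0],"jaw": 1},{"slide": [-46,18.5,1],"dr": [0,0,0],"jaw": 1},{"slide": [-52,21,1],"dr": [0,0,0],"jaw": 1},{"slide": [-56,22.5,1],"dr": [0,0,0],"jaw": 1},{"slide": [-56,22.5,1],"dr": [0,0,0],"jaw": 1}]'

```text
t: 37.6
tool_pos: [0.6452, -0.2274, 0.3074]
orientation: [0.555, 3.09, -0.002]
force: [-0.9, 0.0, -0.1]
opening: 0.0099
gripper_force: 40.0
```

```bash
python3 go.py 668 -226.8 139 69.6
```

```text
t 37.6 grasp [ 645.5 -227.7  140.4] phi 69.6 tilt 0.14 open 9.9 grip 39.98505234718323 F [-0.9  0.  -0.1] q [-0.41  0.41  1.34 -0.    1.39 -1.63]
slide [-21.2   8.5   1.4] dr [-0.001  0.002  0.001] rows>= 1
```

servo_tool --increments '[{"slide": [-6,2.2,0],"dr": [0,0,0],"jaw": 1},{"slide": [-12,4.5,0],"dr": [0,0,0],"jaw": 1},{"slide": [-17,6.5,0],"dr": [0,0,0],"jaw": 1},{"slide": [-21,8,0],"dr": [0,0,0],"jaw": 1},{"slide": [-23,8.8,0],"dr": [0,0,0],"jaw": 1},{"slide": [-23,8.8,0],"dr": [0,0,0],"jaw": 1}]'

```text
t: 38.2
tool_pos: [0.6697, -0.2272, 0.3074]
orientation: [0.555, 3.09, -0.002]
force: [-0.1, 0.2, -2.2]
opening: 0.0098
gripper_force: 40.0
```

```bash
python3 go.py 673 -226.8 139 69.6
```

```text
t 38.2 grasp [ 670.  -227.4  140.4] phi 69.6 tilt 0.14 open 9.8 grip 39.98505771160126 F [-0.1  0.2 -2.2] q [-0.4   0.47  1.26 -0.    1.41 -1.61]
slide [-3.   1.5  1.4] dr [-0.001  0.002  0.   ] rows>= 1
```

servo_tool --increments '[{"slide": [-1,0.4,0],"dr": [0,0,0],"jaw": 1},{"slide": [-2,0.8,0],"dr": [0,0,0],"jaw": 1},{"slide": [-3,1.1,0],"dr": [0,0,0],"jaw": 1},{"slide": [-3,1.1,0],"dr": [0,0,0],"jaw": 1}]'

```text
t: 38.6
tool_pos: [0.6719, -0.2273, 0.3075]
orientation: [-0.556, -3.091, 0.002]
force: [-6.6, 0.4, 1.2]
opening: 0.0098
gripper_force: 40.0
```

servo_tool --increments '[{"slide": [0.7,0,1.5],"dr": [0,0,0],"jaw": 1},{"slide": [0.7,0,3],"dr": [0,0,0],"jaw": 1},{"slide": [0.7,0,3],"dr": [0,0,0],"jaw": 1},{"slide": [0.7,0,3],"dr": [0,0,0],"jaw": 0.8},{"slide": [0.7,0,3],"dr": [0,0,0],"jaw": 0.8},{"slide": [0.7,0,3],"dr": [0,0,0],"jaw": 0.8},{"slide": [0.7,0,3],"dr": [0,0,0],"jaw": 0.8},{"slide": [2,0,2],"dr": [0,0,0],"jaw": 0.8},{"slide": [2,0,2],"dr": [0,0,0],"jaw": 1},{"slide": [2,0,2],"dr": [0,0,0],"jaw": 1},{"slide": [2,0,2],"dr": [0,0,0],"jaw": 1},{"slide": [2,0,2],"dr": [0,0,0],"jaw": 1}]'

```text
t: 39.8
tool_pos: [0.6708, -0.2266, 0.3057]
orientation: [0.556, 3.09, -0.002]
force: [0.8, -0.1, 0.9]
opening: 0.0097
gripper_force: 40.0
```

```bash
python3 go.py 0 0 0 0|head -1
python3 - <<'E'
from fine import *
p,im,d=shot('wrist'); w=world(p,d); save('r.png',im)
Q=w.reshape(-1,3)*1000; S=cv2.cvtColor(im,cv2.COLOR_RGB2HSV)[...,1].ravel()
k=(abs(Q[:,1]+181)<8)&(Q[:,2]>98)&(Q[:,2]<125)&(Q[:,0]>600)&(Q[:,0]<700)&(S<70)
for a in range(615,690,5):
    j=k&(abs(Q[:,0]-a)<2.5); print(a,j.sum(),np.round(np.percentile(Q[j,2],90),1) if j.any() else '')
E
```

```text
t 39.8 grasp [ 671.1 -226.8  138.7] phi 69.6 tilt 0.15 open 9.7 grip 39.99919652938843 F [ 0.8 -0.1  0.9] q [-0.4   0.48  1.25 -0.    1.41 -1.61]
615 0 
620 0 
625 88 99.7
630 289 101.0
635 296 102.8
640 296 104.8
645 264 103.1
650 283 104.7
655 351 109.2
660 270 109.6
665 277 109.7
670 268 109.7
675 255 109.6
680 259 109.6
685 267 109.8
```

Ring is seated against the front (top at 109.6 mm from x = 653 on). Turning the key.

servo_tool --increments '[{"slide": [0,0,0],"dr": [0,0,0.07],"jaw": 1},{"slide": [0,0,0],"dr": [0,0,0.2],"jaw": 1},{"slide": [0,0,0],"dr": [0,0,0.33],"jaw": 1},{"slide": [0,0,0],"dr": [0,0,0.46],"jaw": 1},{"slide": [0,0,0],"dr": [0,0,0.59],"jaw": 1},{"slide": [0,0,0],"dr": [0,0,0.72],"jaw": 1},{"slide": [0,0,0],"dr": [0,0,0.85],"jaw": 1},{"slide": [0,0,0],"dr": [0,0,0.98],"jaw": 1},{"slide": [0,0,0],"dr": [0,0,1.11],"jaw": 1},{"slide": [0,0,0],"dr": [0,0,1.24],"jaw": 1},{"slide": [0,0,0],"dr": [0,0,1.37],"jaw": 1},{"slide": [0,0,0],"dr": [0,0,1.5],"jaw": 1},{"slide": [0,0,0],"dr": [0,0,1.63],"jaw": 1},{"slide": [0,0,0],"dr": [0,0,1.76],"jaw": 1},{"slide": [0,0,0],"dr": [0,0,1.89],"jaw": 1},{"slide": [0,0,0],"dr": [0,0,2.02],"jaw": 1},{"slide": [0,0,0],"dr": [0,0,2.15],"jaw": 1},{"slide": [0,0,0],"dr": [0,0,2.28],"jaw": 1},{"slide": [0,0,0],"dr": [0,0,2.4],"jaw": 1},{"slide": [0,0,0],"dr": [0,0,2.4],"jaw": 1}]'

```text
t: 41.85
tool_pos: [0.6702, -0.2266, 0.3056]
orientation: [3.083, 0.597, -0.001]
force: [-5.6, -0.4, 5.1]
opening: 0.0097
gripper_force: 40.0
```

```bash
python3 go.py 0 0 0 0|head -1; python3 -c "
from h import *;print(read_state()['wrist_torque'])"
```

```text
t 41.9 grasp [ 670.2 -226.8  138.6] phi -68.1 tilt 0.08 open 9.7 grip 40.00640094280243 F [-5.6 -0.4  5.1] q [-0.4   0.48  1.26 -0.    1.41  0.79]
[ 0.15567297  1.47787472 -0.02228852]
```

servo_tool --increments '[{"slide": [-0.5,0,0],"dr": [0,0,0.08],"jaw": 1},{"slide": [-0.5,0,0],"dr": [0,0,0.16],"jaw": 1},{"slide": [-0.5,0,0],"dr": [0,0,0.24],"jaw": 1},{"slide": [-0.5,0,0],"dr": [0,0,0.32],"jaw": 1},{"slide": [-0.5,0,0],"dr": [0,0,0.34],"jaw": 1},{"slide": [-0.5,0,0],"dr": [0,0,0.34],"jaw": 1},{"slide": [-0.5,0,0],"dr": [0,0,0.34],"jaw": 0.7},{"slide": [-0.5,0,0],"dr": [0,0,0.34],"jaw": 0.7},{"slide": [-0.5,0,0],"dr": [0,0,0.34],"jaw": 0.7},{"slide": [-0.5,0,-20],"dr": [0,0,0.34],"jaw": 0.7},{"slide": [-0.5,0,-55],"dr": [0,0,0.34],"jaw": 0.7},{"slide": [-40,0,-85],"dr": [0,0,0.34],"jaw": 0.7},{"slide": [-80,0,-110],"dr": [0,0,0.34],"jaw": 0.7},{"slide": [-120,0,-130],"dr": [0,0,0.34],"jaw": 0.7},{"slide": [-120,0,-130],"dr": [0,0,0.34],"jaw": 0.7},{"slide": [-120,0,-130],"dr": [0,0,0.34],"jaw": 0.7}]'

```text
t: 43.45
tool_pos: [0.559, -0.272, 0.4365]
orientation: [3.138, 0.07, 0.006]
force: [-0.0, -0.0, -1.5]
opening: 0.028
gripper_force: 0.0
```

```bash
python3 go.py 0 0 0 0|head -1
python3 - <<'E'
from fine import *
p,im,d=shot('wrist'); w=world(p,d); save('s.png',im)
key(w,im,(671,-227)); key(w,im,(667,-97))
Q=w.reshape(-1,3)*1000; S=cv2.cvtColor(im,cv2.COLOR_RGB2HSV)[...,1].ravel()
for y0 in (-50.5,-180.7):
    k=(abs(Q[:,1]-y0)<38)&(Q[:,2]>80)&(Q[:,2]<109.2)&(Q[:,0]>653)&(Q[:,0]<678)&(S<70); P=Q[k]
    rr=lambda t:np.hypot(P[:,1]-t[0],P[:,2]-t[1])-34.5
    o=least_squares(rr,[y0,75],loss='soft_l1'); print('ring y,z',o.x.round(1),len(P),round(o.cost/max(len(P),1),2))
B=(abs(cv2.cvtColor(im,cv2.COLOR_RGB2HSV)[...,0].astype(int)-110)<14).ravel()&(abs(Q[:,2]-85)<3)&(S>120)&(Q[:,1]>0); P=Q[B]; print('panel x',np.percentile(P[:,0],[2,50,98]).round(1),'y',np.percentile(P[:,1],[2,98]).round(1)) if B.any() else 0
E
```

```text
t 43.5 grasp [ 559.7 -272.4  269.5] phi -87.4 tilt 0.28 open 28.0 grip 0.0 F [-0.  -0.  -1.5] q [-0.54  0.18  1.38 -0.    1.58  0.99]
key ztop 151.4 n 535 centre [ 670.2 -227.9] [29.4  9.1] rect ang 2.2 pca ang 2.6 mean [ 670.1 -228. ]
key ztop 151.1 n 594 centre [666.8 -97.3] [30.   9.6] rect ang 2.1 pca ang 2.9 mean [667.2 -97.6]
ring y,z [-49.9  74.4] 1079 0.32
ring y,z [-180.3   74.4] 2043 0.44
```

View pics/s.png

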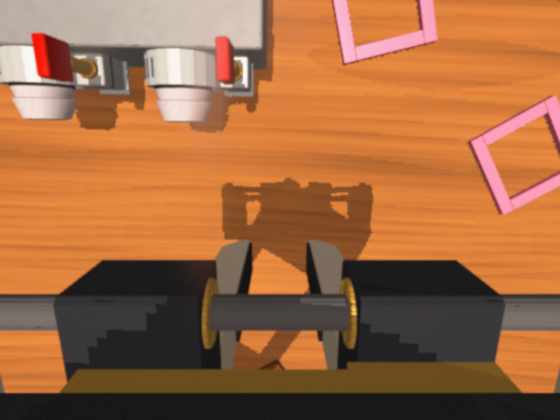

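Both bands are seated flush (rings at (185,70) and (40,65)) with the keys about 2.5° from along the stubs, which is roughly 3.1 rad. I'll measure the drawer gap once from nearby.

servo_tool --increments '[{"slide": [0,-40,-20],"dr": [0,0,0],"jaw": 0.7},{"slide": [0,-80,-20],"dr": [0,0,0],"jaw": 0.7},{"slide": [0,-125,-20],"dr": [0,0,0],"jaw": 0.7},{"slide": [0,-170,-20],"dr": [0,0,0],"jaw": 0.7},{"slide": [0,-215,-20],"dr": [0,0,0],"jaw": 0.7},{"slide": [0,-260,-20],"dr": [0,0,0],"jaw": 0.7},{"slide": [0,-300,-20],"dr": [0,0,0],"jaw": 0.7},{"slide": [0,-330,-20],"dr": [0,0,0],"jaw": 0.7},{"slide": [0,-330,-20],"dr": [0,0,0],"jaw": 0.7},{"slide": [0,-330,-20],"dr": [0,0,0],"jaw": 0.7},{"slide": [0,-330,-20],"dr": [0,0,0],"jaw": 0.7}]'

```text
t: 44.6
tool_pos: [0.5445, 0.0579, 0.4539]
orientation: [3.139, 0.072, 0.001]
force: [0.5, -0.6, -0.1]
opening: 0.0279
gripper_force: 0.0
```

```bash
python3 go.py 0 0 0 0|head -1
python3 - <<'E'
from h import *
p,im,d=shot('wrist'); w=world(p,d); save('t.png',im)
Q=w.reshape(-1,3)*1000; hsv=cv2.cvtColor(im,cv2.COLOR_RGB2HSV).reshape(-1,3).astype(int)
B=(abs(hsv[:,0]-110)<14)&(hsv[:,1]>120)
for y in (40,70,100,130,160):
    s=abs(Q[:,1]-y)<3
    b=Q[s&B&(abs(Q[:,2]-85)<2.5)]; t=Q[s&(abs(Q[:,2]-110)<3)&(Q[:,0]>650)]; f=Q[s&(Q[:,2]>89)&(Q[:,2]<105)&(Q[:,0]>650)]
    print(y,[np.percentile(a[:,0],[3,97]).round(1) if len(a)>5 else None for a in (b,t,f)])
E
```

```text
t 44.6 grasp [544.6  57.6 286.9] phi -87.4 tilt 0.12 open 27.9 grip 0.0 F [ 0.5 -0.6 -0.1] q [ 0.01 -0.03  1.56 -0.    1.61  1.54]
40 [None, array([677.5, 712.4]), None]
70 [array([667.6, 673.1]), array([676.7, 711. ]), None]
100 [array([665.4, 673.3]), array([675.6, 709.7]), None]
130 [None, array([674.9, 708.3]), None]
160 [array([663.6, 671.6]), array([674.2, 706.7]), None]
```

Panel front is at 665 and the dryer front at 675.5. With a 10 mm panel the gap is under 1 mm, so the drawer is home. Handing in.

```bash
python3 -c "
from plant import close_job; print(close_job())"
```

```text
the job is handed in; nothing more can be done
None
```

I handed the job in at about 45 s with no verdict returned: both gel frames (no third in view) lie stacked in the drawer, the drawer is home to within about 1 mm, and each stub carries a band against the front with its screw at an estimated 3.1 rad.

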